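Fetch the brass bushing from behind the jars in the parts drawer

ROBOT

A 6-joint arm with a two-finger parallel gripper is mounted at the origin on the work surface. World frame = base frame: x ahead of the robot, y to its left, z up, the work surface at z = 0. Lengths are in m, angles in rad, forces in N, time in s.
With the tool pointing down it reaches from about 0.35 to 0.8 m from the base axis. Payload 7.3 kg.
Tool frame: the origin (TCP) lies midway between the tips of the shut fingers; the grasp point (between the pads) lies 19 mm behind it; z points along the fingers, y is the direction in which the jaws open and shut (so a half turn about z gives the same grasp; the last joint's range is limited). The gripper opens to 85 mm and grips with 20 to 120 N. Pads are 22 mm wide; open, the fingers measure 114 mm over their backs; the gripper's body (76 mm by 85 mm) begins 54 mm behind the grasp point. The pads swing forward as they close: fully open they stand 13 mm farther back than shut.
Start: joints at [1.065, 0.342, 1.524, -0, 1.275, -0.146], TCP at [0.185, 0.491, 0.198] pointing down, gripper open.
Joint ranges: [-2.53, 2.53], [-0.77, 2.02], [0.04, 2.7], [-1, 4.14], [0.28, 2.66], [-3.11, 3.11]. Speed limits (rad/s): [2.57, 2.57, 3.14, 3.14, 3.14, 3.14].

INTERFACE

Orientations are given as a unit quaternion [w, x, y, z].
In Python, from plant import readout, viewer, ticket gives the robot as it stands.
- The arm moves only by the shell command python3 -m jog 'ROWS' [OPENING] [FORCE]. ROWS is JSON, a list of rows, each an object of numbers: "dx", "dy", "dz": the shift along the tool's x, y, z in cm; "spin": the turn about the tool's z in degrees. A call has 1 to 12 rows; each row is the pose to reach, as a shift and turn from the pose commanded when the call began, along the tool's axes at that moment; what a row does not reach only later rows make up. A row lasts 1/12 s, in which the tool goes at most 41.7 mm and 7.16 degrees, less where a joint would pass 70% of its speed; a pose out of reach is approached as far as the arm can. A call with a gripper value outside its range is refused whole. OPENING is the gripper command: -1 is fully open, 1 is shut, values between are in proportion, set as the call begins (- or left out, the last holds). The fingers move at their own pace and stop on an object; FORCE is the grip in N (left out, the last holds). Time passes only in rows, so rows that repeat a pose let the fingers close. It gives the time, the measured TCP pose, the force and the opening at its end, in the units of the state.
- readout.read_state(): the state, without advancing time (a new reading comes with each control period).
- viewer.get_image(name): name is "scene" or "top" or "wrist"; returns (picture, depth): 480x640x3 uint8, red, green, blue; 480x640 float32, m along the optical axis (not along the pixel's ray), 0 where there is no reading.
- viewer.camera_params(name): a dict with "fx", "fy", "cx", "cy" (pixels), "k1" (the pictures are not rectified: a ray, as slopes to the right and down, at radius r is drawn at 1 + k1 r^2 times it, then the intrinsics apply), "rvec" (rotation vector, rad) and "tvec" (3), from world to camera coordinates, as OpenCV has them; the wrist camera has in their place "T_tool_cam" (4x4, takes a point from camera to tool coordinates, whose origin is the TCP and whose axes are the flange's). Camera axes: x right, y down, z forward; pixel columns grow to the right and rows downward; lengths in m; the calibration is good to about 2 mm. A picture is of the moment at which its call begins: read the wrist's pose just before it. camera_params takes no time and is no camera call.
- ticket.close_job(): hands the job in, once; it reports no verdict.
The state is a dict: "t": time; "joints": joint angles; "joint_velocities": joint speeds; "joint_efforts": joint torques, N m; "tool_pos": TCP position; "ee_rot": TCP orientation; "ft_force": force on the tool from outside, world axes, zero at the start; "ft_torque": the same for the moment, N m; "grip_width": finger opening in m.
Only numpy, scipy, OpenCV 4.12 (cv2) and the standard library are available. Lean on these libraries where they do the work, as an engineer would, in place of code of your own. Each camera call takes 0.05 s, during which the arm holds its last target.

TASK

The brass bushing in the green parts drawer is hemmed in by three jars: first stand all three jars on the dark mat beside the drawer, and only then take the bushing out and stand it upright on the white spot in the black job tray. With the bushing in the tray, put each jar back in the drawer, standing in the middle of the plate that matches its cap's colour. Keep the jars upright all the while.

Things in the scene. Friction and masses are not known exactly. Their poses are not given: they have to be found in the camera images.
- drawer: Green steel parts drawer, fixed, open-topped: 210 (its x) by 200 (its y) by 40 mm high, walls and floor 4 mm, a pull lip on its -x side. Origin: centre of its underside; z up. Plates with jars lie at (x, y) = (28, 64), (28, -64) and (-37, 0) mm from its origin, in any order, with the bushing at about (28, 0). The nut and the dark spacer in its -x corners (up to 22 mm tall) are not part of the job.
- mat: Dark blue-grey rubber mat lying flat and fixed on the bench beside the drawer (left or right): 160 (its x) by 200 (its y) by 3 mm thick. The side area. Origin: centre of its underside; z up.
- tray: Black job tray, fixed on the bench on the other side of the drawer from the mat: 170 by 170 mm, 22 mm high, walls and floor 4 mm thick, open at the top, with a flat white round spot of 72 mm diameter in the middle of its floor. Origin: centre of its underside; z up.
- bushing: Loose brass bushing, 0.2 to 0.4 kg, upright on the drawer's floor (4 mm above the drawer's origin): flange 46 mm in diameter and 10 mm high at the bottom, above it a body 32 mm in diameter up to the total height of 50 mm. Origin: centre of its underside; z up its axis. Tall jars stand close on three sides, so a gripper cannot get down to it until they are away.
- jar_red: Loose upright clear jar with a white label and a red screw cap: round, 105 mm tall, 0.13 to 0.25 kg; body 44 mm in diameter up to 75 mm, neck 36 mm up to 89 mm, cap 40 mm in diameter from there to the top. Origin: centre of its underside; z up. At the start it stands on the red plate. It can be gripped from above across its cap and neck, or its body.
- plate_red: Flat red square plate 60 by 60 by 3 mm, fixed on the drawer's floor: the home of the red-capped jar. Origin: centre of its underside (its top is 3 mm higher); its x and y are along the drawer's.
- jar_yellow: Loose upright clear jar with a white label and a yellow screw cap: round, 105 mm tall, 0.13 to 0.25 kg; body 44 mm in diameter up to 75 mm, neck 36 mm up to 89 mm, cap 40 mm in diameter from there to the top. Origin: centre of its underside; z up. At the start it stands on the yellow plate. It can be gripped from above across its cap and neck, or its body.
- plate_yellow: Flat yellow square plate 60 by 60 by 3 mm, fixed on the drawer's floor: the home of the yellow-capped jar. Origin: centre of its underside (its top is 3 mm higher); its x and y are along the drawer's.
- jar_blue: Loose upright clear jar with a white label and a blue screw cap: round, 105 mm tall, 0.13 to 0.25 kg; body 44 mm in diameter up to 75 mm, neck 36 mm up to 89 mm, cap 40 mm in diameter from there to the top. Origin: centre of its underside; z up. At the start it stands on the blue plate. It can be gripped from above across its cap and neck, or its body.
- plate_blue: Flat blue square plate 60 by 60 by 3 mm, fixed on the drawer's floor: the home of the blue-capped jar. Origin: centre of its underside (its top is 3 mm higher); its x and y are along the drawer's.
Things that resemble listed ones, but are neither listed nor needed, are in the scene too. What is meant by the bushing is not blue, and is the larger of those in its own colour.

How it is judged:
On the way, in this order (a step that is already met when the one before it is completed fails the run):
1. all three jars stand released on the mat, the bushing still where it was (x of jar_red in the frame of mat between -0.08 and 0.08 m and y of jar_red in the frame of mat between -0.1 and 0.1 m and z of jar_red in the frame of mat between -0.001 and 0.008 m and angle between each of jar_red, jar_yellow, jar_blue's own z axis and vertical below 0.1 rad and linear speed of each of jar_red, jar_yellow, jar_blue below 0.02 m/s and contact force between the fingers and jar_red below 0.3 N and x of jar_yellow in the frame of mat between -0.08 and 0.08 m and y of jar_yellow in the frame of mat between -0.1 and 0.1 m and z of jar_yellow in the frame of mat between -0.001 and 0.008 m and contact force between the fingers and jar_yellow below 0.3 N and x of jar_blue in the frame of mat between -0.08 and 0.08 m and y of jar_blue in the frame of mat between -0.1 and 0.1 m and z of jar_blue in the frame of mat between -0.001 and 0.008 m and contact force between the fingers and jar_blue below 0.3 N and distance of bushing from where it was at the start of the episode below 0.02 m), for 0.2 s.
2. the bushing stands released on the white spot in the tray, all three jars still on the mat (x of jar_red in the frame of mat between -0.08 and 0.08 m and y of jar_red in the frame of mat between -0.1 and 0.1 m and z of jar_red in the frame of mat between -0.001 and 0.008 m and angle between each of jar_red, jar_yellow, jar_blue, bushing's own z axis and vertical below 0.1 rad and linear speed of each of jar_red, jar_yellow, jar_blue, bushing below 0.02 m/s and contact force between the fingers and jar_red below 0.3 N and x of jar_yellow in the frame of mat between -0.08 and 0.08 m and y of jar_yellow in the frame of mat between -0.1 and 0.1 m and z of jar_yellow in the frame of mat between -0.001 and 0.008 m and contact force between the fingers and jar_yellow below 0.3 N and x of jar_blue in the frame of mat between -0.08 and 0.08 m and y of jar_blue in the frame of mat between -0.1 and 0.1 m and z of jar_blue in the frame of mat between -0.001 and 0.008 m and contact force between the fingers and jar_blue below 0.3 N and horizontal distance between bushing and tray below 0.014 m and z of bushing in the frame of tray between 0.001 and 0.009 m and contact force between the fingers and bushing below 0.3 N), for 0.2 s.
At the end, for the whole second after the job is handed in: The bushing stands upright (within 0.1 rad) on the tray's floor, its axis within 14 mm of the centre of the white spot; each jar stands upright (within 0.1 rad) on the plate of its cap's colour, its axis within 12 mm of the plate's centre; all are released and at rest (horizontal distance between bushing and tray below 0.014 m and z of bushing in the frame of tray between 0.001 and 0.009 m and angle between each of bushing, jar_red, jar_yellow, jar_blue's own z axis and vertical below 0.1 rad and linear speed of each of bushing, jar_red, jar_yellow, jar_blue below 0.02 m/s and contact force between the fingers and bushing below 0.3 N and horizontal distance between jar_red and plate_red below 0.012 m and z of jar_red in the frame of plate_red between -0.001 and 0.008 m and contact force between the fingers and jar_red below 0.3 N and horizontal distance between jar_yellow and plate_yellow below 0.012 m and z of jar_yellow in the frame of plate_yellow between -0.001 and 0.008 m and contact force between the fingers and jar_yellow below 0.3 N and horizontal distance between jar_blue and plate_blue below 0.012 m and z of jar_blue in the frame of plate_blue between -0.001 and 0.008 m and contact force between the fingers and jar_blue below 0.3 N); the robot touches nothing.
It fails at once if the red jar is tipped over (more than 0.6 rad) (angle between jar_red's own z axis and vertical above 0.6 rad).
It fails at once if the yellow jar is tipped over (more than 0.6 rad) (angle between jar_yellow's own z axis and vertical above 0.6 rad).
It fails at once if the blue jar is tipped over (more than 0.6 rad) (angle between jar_blue's own z axis and vertical above 0.6 rad).
It also fails if it takes over 136 s, if anything falls off the work surface, if the arm or the gripper's body presses on something with over 40 N, if the wrist force passes 120 N, or if a joint passes its speed limit or range.

## Working session

There is one attempt and no reset: what is moved stays moved. The work goes in short steps, Python scripts to look and compute and a shell command to move; the robot and the scene stay as the last step left them, time stands still between calls to the robot, and variables do not carry over. Pictures are saved under pics/ and viewed, and the job is handed in when it is done.

```bash
ls; mkdir -p pics; python3 - <<'E'
from plant import readout, viewer
import cv2
print(readout.read_state())
for n in ("scene","top"):
    im,d=viewer.get_image(n); cv2.imwrite(f"pics/{n}0.png",im[:,:,::-1]); print(n,viewer.camera_params(n))
print(viewer.camera_params("wrist"))
E
```

```text
pics
{'t': 0.0, 'joints': array([ 1.06497195e+00,  3.42715108e-01,  1.52503313e+00, -2.31961053e-05,
        1.27540720e+00, -1.45970794e-01]), 'joint_velocities': array([-0.00110908,  0.00100561,  0.00066809,  0.00033423, -0.00128624,
        0.00070992]), 'joint_efforts': array([-6.60518526e-05, -4.33679473e+01, -2.46019328e+01, -1.19893862e-04,
        7.66335317e-03,  5.29574891e-06]), 'tool_pos': array([0.18461705, 0.49097344, 0.19712434]), 'ee_rot': array([-2.39660812e-04,  1.78954161e-01,  9.83857102e-01, -7.43814356e-04]), 'ft_force': array([ 0.49579069,  0.41414722, -0.62830127]), 'ft_torque': array([ 0.00771614, -0.03960089,  0.01277437]), 'grip_width': 0.0854266979612773}
scene {'fx': 496.2032585573724, 'fy': 496.2032585573724, 'cx': 316.9106948051384, 'cy': 239.89002627641295, 'k1': -0.004019475736499759, 'rvec': array([ 2.07314672,  0.60088037, -0.35144954]), 'tvec': array([-0.50242955, -0.14997616,  1.32164761])}
top {'fx': 486.9957637388012, 'fy': 486.9957637388012, 'cx': 312.7504264891543, 'cy': 240.42335790030228, 'k1': -0.11446831693685032, 'rvec': array([ 1.9749456 , -2.24014872,  0.24391738]), 'tvec': array([0.06482618, 0.59024599, 0.72448401])}
{'fx': 375.5832585798458, 'fy': 375.5832585798458, 'cx': 324.299754396725, 'cy': 243.25524117135814, 'k1': -0.07374078465032528, 'T_tool_cam': array([[ 3.17147876e-04, -9.46120624e-01, -3.23814244e-01,
         8.28850753e-02],
       [ 9.99999807e-01,  1.26841334e-04,  6.08807722e-04,
        -6.16862341e-04],
       [-5.34932511e-04, -3.23814375e-01,  9.46120481e-01,
        -1.78409272e-01],
       [ 0.00000000e+00,  0.00000000e+00,  0.00000000e+00,
         1.00000000e+00]])}
```

View pics/scene0.png

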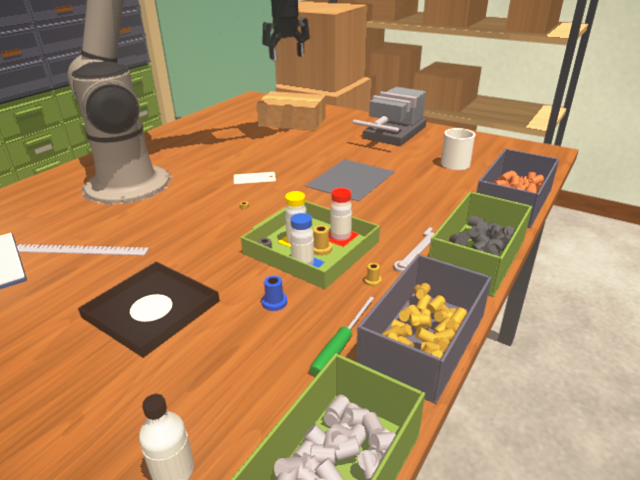

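View pics/top0.png

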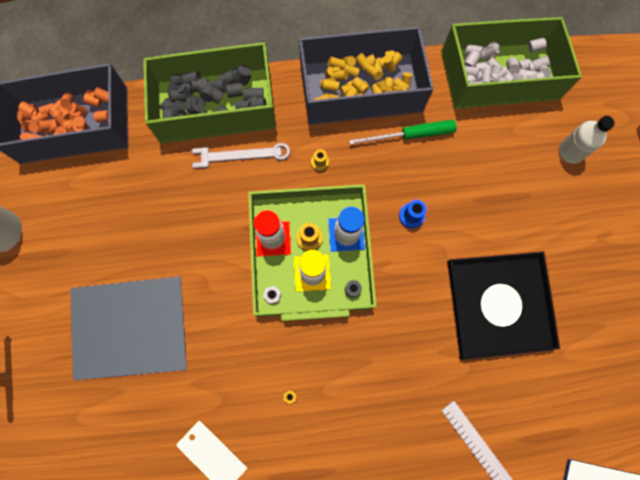

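The top view shows the mat at about (128,328), the drawer at (312,250) with red, blue and yellow caps at (268,223), (351,220) and (312,263), the bushing at (309,235), and the tray spot at (501,305). The other bushings outside the drawer, the blue one at (413,212) and the small brass one at (320,160), are decoys.

```bash
cat > h.py <<'E'
import numpy as np, cv2
from plant import readout, viewer
from scipy.spatial.transform import Rotation as R
def pose(st):
    w,x,y,z=st['ee_rot']; return R.from_quat([x,y,z,w]).as_matrix(), np.array(st['tool_pos'])
def cam(n,st=None):
    p=viewer.camera_params(n)
    if n=='wrist':
        Rt,t=pose(st); T=np.eye(4);T[:3,:3]=Rt;T[:3,3]=t; M=T@p['T_tool_cam']; return p,M[:3,:3],M[:3,3]
    Rc=cv2.Rodrigues(p['rvec'])[0]; return p,Rc.T,-Rc.T@p['tvec']
def ray(c,uv):
    p,Rw,o=c
    xd=(uv[0]-p['cx'])/p['fx']; yd=(uv[1]-p['cy'])/p['fy']
    x,y=xd,yd
    for _ in range(20):
        s=1+p['k1']*(x*x+y*y); x,y=xd/s,yd/s
    return o,Rw@np.array([x,y,1.])
def onz(c,uv,z):
    o,d=ray(c,uv); return o+d*(z-o[2])/d[2]
def proj(c,P):
    p,Rw,o=c; q=Rw.T@(np.array(P)-o); x,y=q[:2]/q[2]; s=1+p['k1']*(x*x+y*y)
    return p['fx']*x*s+p['cx'],p['fy']*y*s+p['cy']
def blobs(im,lo,hi,amin=60,roi=None):
    h=cv2.cvtColor(im,cv2.COLOR_RGB2HSV); m=cv2.inRange(h,np.array(lo),np.array(hi))
    if roi: 
        k=np.zeros_like(m); k[roi[1]:roi[3],roi[0]:roi[2]]=255; m&=k
    cs=cv2.findContours(m,cv2.RETR_EXTERNAL,cv2.CHAIN_APPROX_NONE)[0]
    return sorted([c for c in cs if cv2.contourArea(c)>amin],key=cv2.contourArea,reverse=True)
E
python3 - <<'E'
from h import *
im=cv2.imread('pics/top0.png')[:,:,::-1].copy(); c=cam('top')
def quad(b,z):
    r=cv2.minAreaRect(b); q=cv2.approxPolyDP(b,0.04*cv2.arcLength(b,True),True)[:,0]
    P=np.array([onz(c,u,z)[:2] for u in cv2.boxPoints(r)]); print(r,P.round(3).tolist(),P.mean(0).round(4), [round(float(np.degrees(np.arctan2(*(P[(i+1)%4]-P[i])[::-1]))),1) for i in range(4)])
print('mat');b=blobs(im,(100,20,60),(125,130,160),2000,(60,270,195,390))[0]; quad(b,.003)
print('drawer');b=blobs(im,(30,80,60),(50,255,255),500,(240,180,385,325))[0]; quad(b,.04)
g=cv2.approxPolyDP(b,4,True)[:,0]; print([(u.tolist(),onz(c,u,.04)[:2].round(3).tolist()) for u in g])
print('tray');b=blobs(im,(0,0,0),(180,255,50),2000,(440,240,570,370))[0]; quad(b,.022)
b=blobs(im,(0,0,180),(180,60,255),500,(460,270,540,340))[0]; e=cv2.fitEllipse(b); print('spot',e,onz(c,e[0],.004))
E
cat > /dev/null; python3 - <<'E'
import cv2
im=cv2.imread('pics/top0.png')[175:330,235:390]; cv2.imwrite('pics/c0.png',cv2.resize(im,None,fx=3.8,fy=3.8,interpolation=cv2.INTER_CUBIC))
E
```

```text
mat
((126.41891479492188, 328.0066223144531), (91.6136245727539, 112.46263885498047), 85.33314514160156) [[0.578, 0.432], [0.571, 0.228], [0.414, 0.227], [0.419, 0.424]] [0.4955 0.3279] [-92.2, -179.7, 88.7, 2.7]
drawer
((310.73675537109375, 253.05091857910156), (130.57679748535156, 121.72977447509766), 86.18592071533203) [[0.698, 0.093], [0.686, -0.116], [0.465, -0.097], [0.476, 0.101]] [ 0.5813 -0.0046] [-93.2, 175.1, 86.6, -1.9]
[([363, 185], [0.685, -0.108]), ([249, 193], [0.696, 0.088]), ([254, 314], [0.49, 0.1]), ([280, 314], [0.484, 0.058]), ([282, 320], [0.474, 0.056]), ([333, 317], [0.469, -0.027]), ([375, 305], [0.479, -0.098])]
tray
((502.8467102050781, 304.3243408203125), (101.31568908691406, 98.85824584960938), 82.56858825683594) [[0.539, -0.235], [0.539, -0.413], [0.366, -0.399], [0.371, -0.227]] [ 0.4538 -0.3185] [-90.1, 175.3, 88.5, -2.6]
spot ((501.0568542480469, 304.67193603515625), (39.48689651489258, 42.189178466796875), 148.9366912841797) [ 0.45315495 -0.32038075  0.004     ]
```

View pics/c0.png

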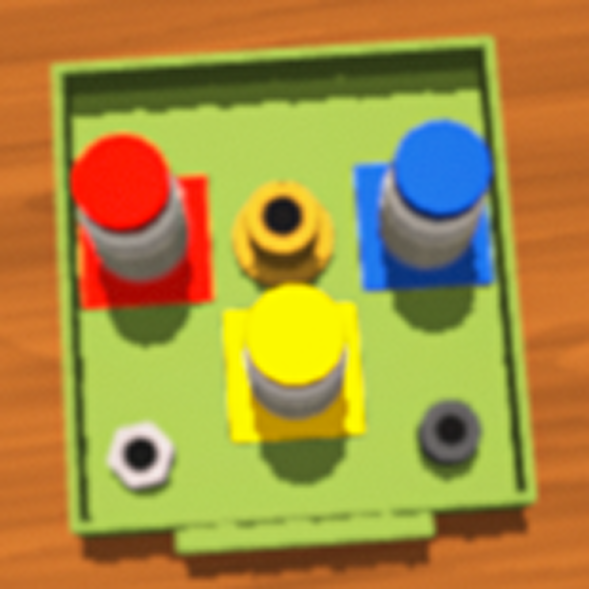

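```bash
python3 - <<'E'
from h import *
im=cv2.imread('pics/top0.png')[:,:,::-1].copy(); c=cam('top'); s=cv2.imread('pics/scene0.png')[:,:,::-1].copy(); cs=cam('scene')
rng={'red':[(0,180,120),(6,255,255)],'yellow':[(27,200,150),(33,255,255)],'blue':[(103,160,100),(118,255,255)]}
C=np.array([.5875,-.0045]); a=np.radians(-3.2); ux=np.array([np.cos(a),np.sin(a)]); uy=np.array([-ux[1],ux[0]])
for k,(x,y) in {'red':(28,64),'blue':(28,-64),'yellow':(-37,0),'bush':(28,0)}.items():
    print(k,'expected',(C+x/1e3*ux+y/1e3*uy).round(4))
for k,(lo,hi) in rng.items():
    for b in blobs(im,lo,hi,60,(245,185,380,320))[:2]:
        (u,v),r=cv2.minEnclosingCircle(b); bb=cv2.boundingRect(b); print(k,(u,v,r),bb,cv2.contourArea(b))
# cap top ellipse: pixel picks from crop
for k,(u,v),z in [('red',(120,181),.112),('blue',(441,166),.112),('yellow',(295,333),.112),('bush',(282,214),.054),('redplate c',(145,242),.007)]:
    q=(235+u/3.8,175+v/3.8); print(k,q,onz(c,q,z).round(4))
E
python3 -m jog '[{"spin":-7},{"spin":-14},{"spin":-20.7},{"spin":-20.7},{"spin":-20.7}]' -1 40
python3 - <<'E'
from h import *
R_,t=pose(readout.read_state());print(R_.round(4),t)
E
```

```text
red expected [0.619  0.0578]
blue expected [ 0.6119 -0.07  ]
yellow expected [ 0.5506 -0.0024]
bush expected [ 0.6155 -0.0061]
red (266.1257629394531, 223.19161987304688, 12.829877853393555) (254, 211, 25, 25) 458.0
red (273.0, 238.5, 22.29920196533203) (256, 222, 34, 34) 361.5
yellow (311.97332763671875, 272.5464782714844, 23.76421356201172) (294, 250, 37, 42) 780.5
blue (351.34814453125, 219.3968505859375, 12.841116905212402) (339, 207, 26, 25) 460.5
blue (346.0, 233.5, 22.34400177001953) (329, 219, 35, 32) 319.5
red (266.57894736842104, 222.63157894736844) [0.62   0.0584 0.112 ]
blue (351.0526315789474, 218.68421052631578) [ 0.6099 -0.0711  0.112 ]
yellow (312.63157894736844, 262.63157894736844) [ 0.5493 -0.004   0.112 ]
bush (309.2105263157895, 231.31578947368422) [ 0.6121 -0.0061  0.054 ]
redplate c (273.1578947368421, 238.68421052631578) [0.6182 0.057  0.007 ]
[[-9.360e-01  3.521e-01 -6.000e-04]
 [ 3.521e-01  9.360e-01 -1.200e-03]
 [ 2.000e-04 -1.400e-03 -1.000e+00]] [0.18463276 0.49103396 0.19719849]$[0]: bad value
```

```bash
python3 -m jog '[{"dx":0,"dy":0,"dz":0,"spin":-7},{"dx":0,"dy":0,"dz":0,"spin":-14},{"dx":0,"dy":0,"dz":0,"spin":-20.7},{"dx":0,"dy":0,"dz":0,"spin":-20.7}]' -1 40
python3 - <<'E'
from h import *
R_,t=pose(readout.read_state());print(R_.round(4),t)
E
```

```text
t: 0.43
tool_pos: [0.1847, 0.4912, 0.1974]
ee_rot: [-0.0, -0.003, 1.0, -0.0]
ft_force: [0.9, 1.2, 0.3]
grip_width: 0.0852
[[-1.0e+00 -5.6e-03 -4.0e-04]
 [-5.6e-03  1.0e+00 -7.0e-04]
 [ 4.0e-04 -7.0e-04 -1.0e+00]] [0.18471937 0.49118297 0.19740843]
```

```bash
python3 -m jog '[{"dx":-1.5,"dy":-1.5,"dz":0,"spin":0},{"dx":-4,"dy":-4,"dz":0,"spin":0},{"dx":-7,"dy":-7,"dz":0,"spin":0},{"dx":-10,"dy":-10,"dz":0,"spin":0},{"dx":-13,"dy":-13,"dz":0,"spin":0},{"dx":-16,"dy":-16,"dz":0,"spin":0},{"dx":-19,"dy":-19,"dz":0,"spin":0},{"dx":-22,"dy":-22,"dz":0,"spin":0},{"dx":-25,"dy":-25,"dz":0,"spin":0},{"dx":-28,"dy":-28,"dz":0,"spin":0},{"dx":-30,"dy":-30,"dz":0,"spin":0},{"dx":-30,"dy":-30,"dz":0,"spin":0}]' -1 40
python3 - <<'E'
from h import *
st=readout.read_state()
im,d=viewer.get_image("wrist"); cv2.imwrite("pics/w1.png",im[:,:,::-1]); print(pose(st))
E
```

```text
t: 1.43
tool_pos: [0.4892, 0.1874, 0.1973]
ee_rot: [0.001, 0.004, 1.0, -0.001]
ft_force: [-0.2, 0.0, -0.1]
grip_width: 0.0854
(array([[-0.99996784,  0.00788634,  0.00145774],
       [ 0.00788403,  0.99996766, -0.00158907],
       [-0.00147022, -0.00157753, -0.99999767]]), array([0.48916383, 0.18735106, 0.19726513]))
```

View pics/w1.png

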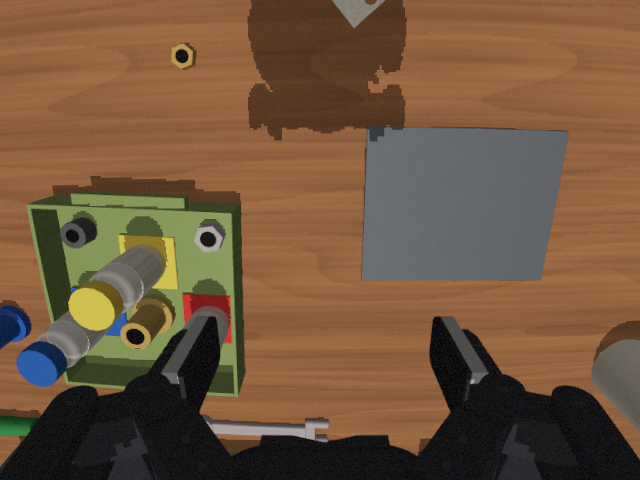

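The wrist view shows the mat with corners near (368,128), (567,131), (541,280) and (362,280), plus the drawer on the left. I'll cross-check these positions against the top view.

```bash
python3 - <<'E'
from h import *
p=viewer.camera_params('wrist'); st=readout.read_state(); c=cam('wrist',st)
for n,uv,z in [('mat',(368,128),.003),('mat',(567,131),.003),('mat',(541,280),.003),('mat',(362,280),.003),('drw-x+y',(240,205),.04),('drw+x+y',(239,395),.04),('yel cap',(95,308),.112),('blue cap',(42,365),.112),('bush top hole',(136,336),.054),('yp',(120,234),.007),('yp',(173,236),.007),('yp',(178,290),.007)]:
    print(n,onz(c,uv,z).round(4))
ct=cam('top')
for uv in [(72,289),(181,278),(186,370),(75,379)]: print('top mat',onz(ct,uv,.003).round(4))
E
```

```text
mat [0.4152 0.231  0.003 ]
mat [0.4157 0.4289 0.003 ]
mat [0.5762 0.4299 0.003 ]
mat [0.5738 0.2291 0.003 ]
drw-x+y [0.4811 0.1115 0.04  ]
drw+x+y [0.6972 0.0921 0.04  ]
yel cap [0.5486 0.0013 0.112 ]
blue cap [ 0.6069 -0.0632  0.112 ]
bush top hole [ 0.6121 -0.0032  0.054 ]
yp [ 0.5183 -0.0265  0.007 ]
yp [0.5209 0.0307 0.007 ]
yp [0.5831 0.0275 0.007 ]
top mat [0.5735 0.4218 0.003 ]
top mat [0.5697 0.2242 0.003 ]
top mat [0.4129 0.2278 0.003 ]
top mat [0.4174 0.4228 0.003 ]
```

```bash
python3 -m jog '[{"dx":-2,"dy":-2,"dz":0,"spin":0},{"dx":-5,"dy":-5,"dz":0,"spin":0},{"dx":-8,"dy":-8,"dz":0,"spin":0},{"dx":-11,"dy":-11,"dz":0,"spin":0},{"dx":-13,"dy":-12.9,"dz":0,"spin":0},{"dx":-13,"dy":-12.9,"dz":0,"spin":0},{"dx":-13,"dy":-12.9,"dz":0,"spin":0},{"dx":-13,"dy":-12.9,"dz":0,"spin":0}]' -1 40
python3 - <<'E'
from h import *
st=readout.read_state()
im,d=viewer.get_image("wrist"); cv2.imwrite("pics/w2.png",im[:,:,::-1]); print(pose(st))
c=cam('wrist',st); 
rng={'red':[(0,150,90),(6,255,255)],'yellow':[(25,130,120),(33,255,255)],'blue':[(103,130,80),(118,255,255)]}
for k,(lo,hi) in rng.items():
    for b in blobs(im,lo,hi,150)[:3]:
        (u,v),r=cv2.minEnclosingCircle(b); print(k,(u,v,r),cv2.boundingRect(b),cv2.contourArea(b),onz(c,(u,v),.112).round(4))
E
```

```text
t: 2.15
tool_pos: [0.6145, 0.0644, 0.1974]
ee_rot: [-0.001, -0.0, 1.0, 0.0]
ft_force: [-0.7, 0.9, -0.8]
grip_width: 0.0851
(array([[-9.99998463e-01, -7.94401156e-04, -1.56281815e-03],
       [-7.95514318e-04,  9.99999430e-01,  7.11786241e-04],
       [ 1.56225182e-03,  7.13028392e-04, -9.99998525e-01]]), array([0.61446152, 0.06437945, 0.19736407]))
red (316.77264404296875, 220.228271484375, 50.00012969970703) (287, 178, 63, 93) 4711.5 [0.6038 0.0583 0.112 ]
yellow (223.0, 139.5, 34.73120880126953) (198, 105, 39, 70) 1029.0 [ 0.5464 -0.0057  0.112 ]
yellow (267.6377868652344, 151.08872985839844, 26.552001953125) (249, 131, 37, 42) 551.5 [0.5545 0.0247 0.112 ]
blue (143.15789794921875, 231.15789794921875, 27.240686416625977) (117, 206, 52, 51) 1943.5 [ 0.6121 -0.0715  0.112 ]
blue (189.75210571289062, 201.75210571289062, 42.0759162902832) (160, 172, 61, 61) 1258.0 [ 0.5899 -0.0334  0.112 ]
blue (54.23469543457031, 232.2346954345703, 17.360265731811523) (38, 217, 32, 32) 719.0 [ 0.6127 -0.143   0.112 ]
```

View pics/w2.png

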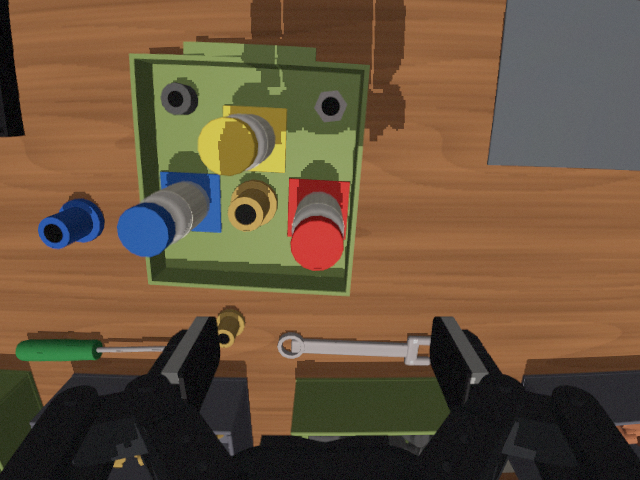

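```bash
python3 - <<'E'
from h import *
st=readout.read_state(); print(st['t'],pose(st)[1])
c=cam('wrist',st); 
for n,uv,z in [('red cap',(317,242.5),.112),('yel cap',(228,147),.112),('blue cap',(147,230),.112),('bush',(245,214),.054),('rim-x-y',(131,56),.04),('rim-x+y',(368,66),.04),('rim+x+y',(350,295),.04),('rim+x-y',(149,283),.04),('rp',(290,179),.007),('rp',(350,180),.007),('yp',(286,108),.007),('yp',(286,172),.007),('bp',(163,170),.007),('bp',(219,174),.007),('bp',(221,232),.007)]: print(n,onz(c,uv,z).round(4))
E
python3 -m jog '[{"dx":0,"dy":0,"dz":0,"spin":0},{"dx":0,"dy":0,"dz":0,"spin":0},{"dx":0,"dy":0,"dz":0,"spin":0}]'
```

```text
2.2 [0.61440695 0.06469324 0.19775537]
red cap [0.6211 0.0587 0.112 ]
yel cap [ 0.5516 -0.0024  0.112 ]
blue cap [ 0.6114 -0.0683  0.112 ]
bush [ 0.6142 -0.0061  0.054 ]
rim-x-y [ 0.4808 -0.098   0.04  ]
rim-x+y [0.4911 0.1001 0.04  ]
rim+x+y [0.7006 0.09   0.04  ]
rim+x-y [ 0.6885 -0.1108  0.04  ]
rp [0.5908 0.0304 0.007 ]
rp [0.5916 0.0895 0.007 ]
yp [0.5241 0.0283 0.007 ]
yp [0.5839 0.0267 0.007 ]
bp [ 0.5812 -0.0954  0.007 ]
bp [ 0.5856 -0.0395  0.007 ]
bp [ 0.6454 -0.0425  0.007 ]
t: 2.45
tool_pos: [0.615, 0.064, 0.1982]
ee_rot: [0.0, -0.001, 1.0, 0.0]
ft_force: [0.6, -0.5, 0.5]
grip_width: 0.0855
```

```bash
python3 -m jog '[{"dx":-0.55,"dy":-0.6,"dz":1,"spin":0},{"dx":-0.55,"dy":-0.6,"dz":3,"spin":0},{"dx":-0.55,"dy":-0.6,"dz":5,"spin":0},{"dx":-0.55,"dy":-0.6,"dz":7,"spin":0},{"dx":-0.55,"dy":-0.6,"dz":9,"spin":0},{"dx":-0.55,"dy":-0.6,"dz":10,"spin":0},{"dx":-0.55,"dy":-0.6,"dz":11,"spin":0},{"dx":-0.55,"dy":-0.6,"dz":11.2,"spin":0},{"dx":-0.55,"dy":-0.6,"dz":11.2,"spin":0},{"dx":-0.55,"dy":-0.6,"dz":11.2,"spin":0}]' -1 40
python3 - <<'E'
from h import *
st=readout.read_state()
im,d=viewer.get_image("wrist"); cv2.imwrite("pics/w3.png",im[:,:,::-1]); print(pose(st))
E
```

```text
t: 3.28
tool_pos: [0.6217, 0.057, 0.0867]
ee_rot: [0.001, -0.001, 1.0, 0.0]
ft_force: [-0.5, 0.7, 1.0]
grip_width: 0.0854
(array([[-9.99997474e-01, -1.50931816e-03,  1.66540716e-03],
       [-1.50930523e-03,  9.99998861e-01,  9.02069750e-06],
       [-1.66541888e-03,  6.50706699e-06, -9.99998613e-01]]), array([0.62168925, 0.0570224 , 0.08666775]))
```

View pics/w3.png

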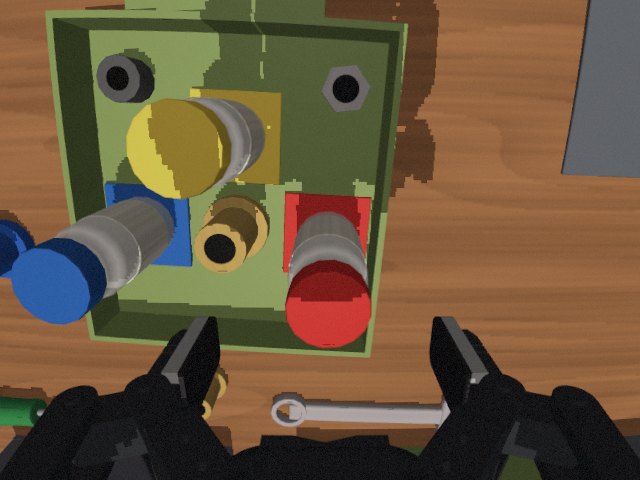

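```bash
python3 - <<'E'
from h import *
st=readout.read_state();c=cam('wrist',st);t=st['tool_pos']
for uv in [(328,303)]: print(onz(c,uv,.112))
for z in (0,.013,.019,.032): print(z,proj(c,t+[0,.0,z]),proj(c,t+[0,.0425,z]))
for n,uv,z in [('yel',(176,147),.112),('blue',(57,283),.112),('bush',(222,245),.054)]: print(n,onz(c,uv,z))
E
```

```text
[0.62000341 0.05804173 0.112     ]
0 (np.float64(325.5794422849257), np.float64(283.22678336729894)) (np.float64(406.7506122670401), np.float64(283.199790975983))
0.013 (np.float64(325.67806180391625), np.float64(294.54863793060906)) (np.float64(412.1947737346073), np.float64(294.46009319669247))
0.019 (np.float64(325.7280623872605), np.float64(300.2944363531921)) (np.float64(414.9510029580521), np.float64(300.1694094281949))
0.032 (np.float64(325.8478004659419), np.float64(314.0694687492042)) (np.float64(421.53988719448955), np.float64(313.84143320111923))
yel [ 0.5502073  -0.00347955  0.112     ]
blue [ 0.61097076 -0.06870286  0.112     ]
bush [ 0.61230988 -0.00491058  0.054     ]
```

```bash
python3 - <<'E'
from h import *
st=readout.read_state();c=cam('wrist',st);t=st['tool_pos']
im,d=viewer.get_image('wrist')
for uv in [(437,322),(445,325),(460,324),(470,345),(478,360),(440,345),(205,325),(215,322)]:
    o,r=ray(c,uv); z=d[uv[1],uv[0]]; print(uv,z,((o+r*z)-t).round(4))
E
```

```text
(437, 322) 0.14145306 [-0.0092  0.0422  0.0543]
(445, 325) 0.13721016 [-0.0103  0.0439  0.0584]
(460, 324) 0.30000857 [ 0.0759  0.1094 -0.084 ]
(470, 345) 0.124693215 [-0.0105  0.0485  0.0716]
(478, 360) 0.11609347 [-0.0109  0.0478  0.0805]
(440, 345) 0.13700914 [-0.0034  0.042   0.061 ]
(205, 325) 0.1366263 [-0.0105 -0.0446  0.0589]
(215, 322) 0.1452197 [-0.007  -0.0434  0.0509]
```

```bash
python3 -m jog '[{"dx":0,"dy":0,"dz":0,"spin":0},{"dx":0,"dy":0,"dz":0,"spin":0},{"dx":0,"dy":0,"dz":0,"spin":0},{"dx":0,"dy":0,"dz":0,"spin":0}]' -0.22 40
python3 - <<'E'
from h import *
st=readout.read_state();c=cam('wrist',st);t=st['tool_pos']
im,d=viewer.get_image('wrist'); cv2.imwrite("pics/w4.png",im[:,:,::-1])
v,u=np.mgrid[260:480:6,180:480:6]
L=[]
for a,b in zip(u.ravel(),v.ravel()):
    o,r=ray(c,(a,b)); p=o+r*d[b,a]-t
    if abs(p[0])<.02 and p[2]>-.01: L.append((a,b,*p.round(3)))
L.sort(key=lambda q:q[4])
for q in L[:25]: print([float(x) for x in q])
E
```

```text
t: 3.72
tool_pos: [0.6211, 0.0571, 0.0861]
ee_rot: [0.0, -0.001, 1.0, 0.0]
ft_force: [0.5, -0.6, 0.0]
grip_width: 0.0518
[294.0, 260.0, -0.011, -0.017, -0.006]
[360.0, 260.0, -0.012, 0.018, -0.003]
[366.0, 272.0, -0.005, 0.021, -0.003]
[288.0, 290.0, 0.006, -0.02, -0.003]
[288.0, 278.0, -0.002, -0.02, -0.002]
[300.0, 260.0, -0.013, -0.013, 0.0]
[354.0, 260.0, -0.013, 0.014, 0.0]
[294.0, 266.0, -0.01, -0.016, 0.0]
[288.0, 284.0, 0.001, -0.02, -0.0]
[360.0, 266.0, -0.01, 0.018, 0.001]
[366.0, 278.0, -0.003, 0.021, 0.001]
[306.0, 260.0, -0.014, -0.01, 0.002]
[294.0, 272.0, -0.007, -0.016, 0.002]
[366.0, 284.0, -0.0, 0.021, 0.002]
[312.0, 260.0, -0.014, -0.007, 0.003]
[348.0, 260.0, -0.014, 0.011, 0.003]
[300.0, 266.0, -0.011, -0.013, 0.003]
[360.0, 272.0, -0.008, 0.017, 0.003]
[342.0, 260.0, -0.015, 0.008, 0.004]
[354.0, 266.0, -0.011, 0.014, 0.004]
[318.0, 260.0, -0.015, -0.004, 0.006]
[336.0, 260.0, -0.015, 0.005, 0.006]
[324.0, 260.0, -0.016, -0.001, 0.007]
[330.0, 260.0, -0.016, 0.002, 0.007]
[306.0, 266.0, -0.012, -0.01, 0.007]
```

View pics/w4.png

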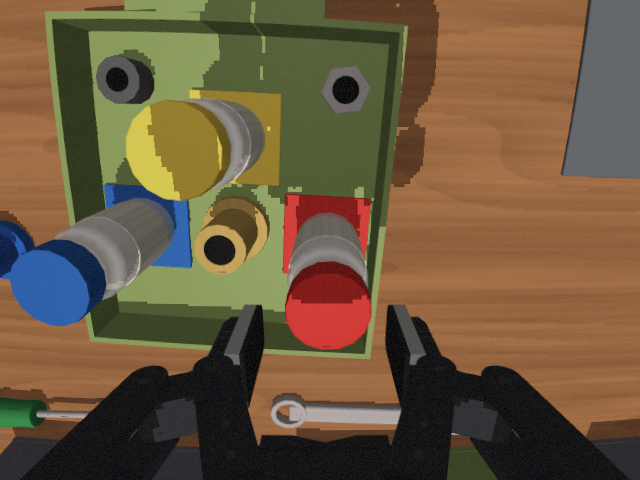

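```bash
python3 - <<'E'
from h import *
st=readout.read_state();c=cam('wrist',st);t=st['tool_pos']
im,d=viewer.get_image('wrist')
for uv in [(328,303),(328,330),(310,320),(391,309),(395,315),(405,330),(258,309),(255,318)]:
    o,r=ray(c,uv); z=d[uv[1],uv[0]]; print(uv,z,((o+r*z)-t).round(4))
E
python3 -m jog '[{"dx":0,"dy":0,"dz":0,"spin":0},{"dx":0,"dy":0,"dz":0,"spin":0},{"dx":0,"dy":0,"dz":0,"spin":0},{"dx":0,"dy":0,"dz":0,"spin":0}]' 0.2 20
python3 - <<'E'
from h import *
im,d=viewer.get_image('wrist'); cv2.imwrite("pics/w5.png",im[:,:,::-1])
E
```

```text
(328, 303) 0.16662998 [-0.004   0.001   0.0294]
(328, 330) 0.17208944 [0.0104 0.001  0.0285]
(310, 320) 0.17057054 [ 0.0052 -0.0072  0.0284]
(391, 309) 0.14605471 [-0.0116  0.0253  0.0486]
(395, 315) 0.14373662 [-0.0105  0.0265  0.0514]
(405, 330) 0.13362177 [-0.0105  0.0282  0.0621]
(258, 309) 0.1482153 [-0.0104 -0.027   0.0466]
(255, 318) 0.14080581 [-0.0108 -0.0268  0.0543]
t: 4.15
tool_pos: [0.621, 0.057, 0.0858]
ee_rot: [0.0, -0.001, 1.0, 0.0]
ft_force: [0.3, 0.3, -0.8]
grip_width: 0.0344
```

View pics/w5.png

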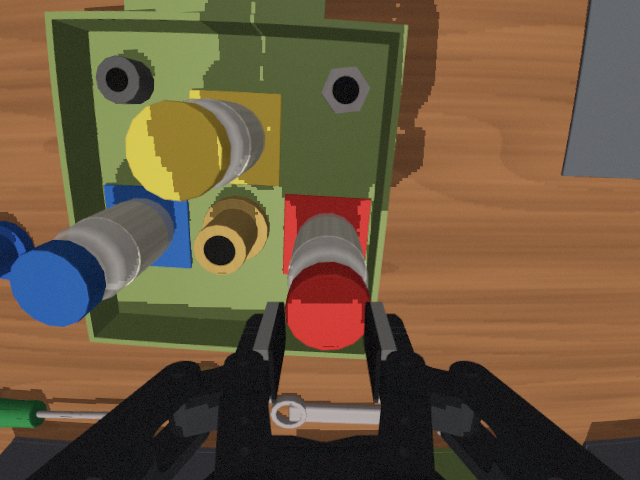

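The fingers passed 40 mm without touching the cap, so the real tips sit higher than the TCP suggests. I'll shut them fully and measure the tip offset.

```bash
cat > tips.py <<'E'
from h import *
import sys
st=readout.read_state();c=cam('wrist',st);t=st['tool_pos']
im,d=viewer.get_image('wrist'); cv2.imwrite(f"pics/{sys.argv[1]}.png",im[:,:,::-1])
v,u=np.mgrid[250:480:2,150:500:2]; L=[]
hs=cv2.cvtColor(im,cv2.COLOR_RGB2HSV)
for a,b in zip(u.ravel(),v.ravel()):
    if hs[b,a,1]>40 or d[b,a]==0: continue
    o,r=ray(c,(a,b)); p=o+r*d[b,a]-t
    if abs(p[0])<.014 and p[2]>-.01 and d[b,a]<.25: L.append((a,b,*p.round(4)))
L.sort(key=lambda q:q[4])
print(st['grip_width'],t)
for q in L[:8]: print([float(x) for x in q])
E
python3 tips.py w6
python3 -m jog '[{"dx":0,"dy":0,"dz":-2,"spin":0},{"dx":0,"dy":0,"dz":-2,"spin":0},{"dx":0,"dy":0,"dz":-2,"spin":0},{"dx":0,"dy":0,"dz":-2,"spin":0},{"dx":0,"dy":0,"dz":-2,"spin":0},{"dx":0,"dy":0,"dz":-2,"spin":0}]' 1 20
python3 tips.py w7
```

```text
0.03428866080191936 [0.62099092 0.05704654 0.08577779]
[360.0, 256.0, -0.0114, 0.0185, -0.01]
[294.0, 258.0, -0.0102, -0.017, -0.01]
[356.0, 252.0, -0.0137, 0.0163, -0.0099]
[364.0, 264.0, -0.007, 0.0208, -0.0095]
[362.0, 260.0, -0.0093, 0.0196, -0.0094]
[366.0, 268.0, -0.0049, 0.0219, -0.009]
[294.0, 260.0, -0.0101, -0.0168, -0.0073]
[290.0, 268.0, -0.0057, -0.019, -0.0069]
t: 4.75
tool_pos: [0.6205, 0.0571, 0.105]
ee_rot: [-0.001, -0.001, 1.0, 0.0]
ft_force: [0.1, -1.1, 0.2]
grip_width: -0.0001
-5.246819728327169e-05 [0.62053311 0.05707509 0.10496657]
[322.0, 302.0, -0.0102, -0.0017, 0.0402]
[312.0, 302.0, -0.0102, -0.0058, 0.0403]
[316.0, 302.0, -0.0102, -0.0041, 0.0403]
[318.0, 302.0, -0.0103, -0.0033, 0.0404]
[338.0, 302.0, -0.0103, 0.0049, 0.0404]
[336.0, 302.0, -0.0104, 0.0041, 0.0406]
[328.0, 302.0, -0.0105, 0.0008, 0.0407]
[314.0, 302.0, -0.0105, -0.0049, 0.0408]
```

View pics/w7.png

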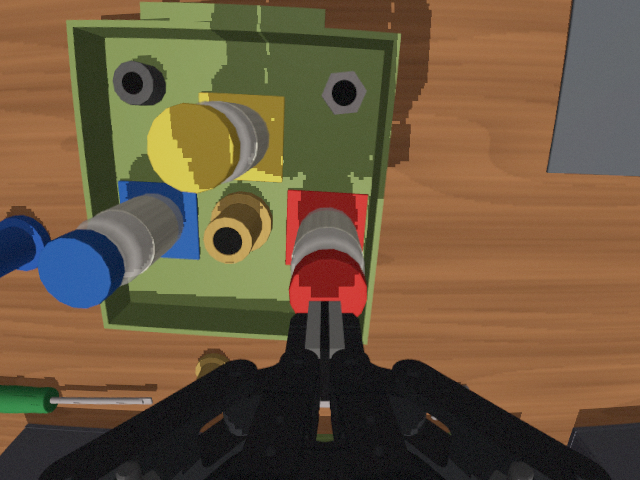

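The fingertips sit about 40 mm behind the reported TCP: 40 mm when shut, about 51 mm when open. The camera positions agree with each other, so I'll allow for this offset. I'll open the gripper, then go down to tool z of 0.040.

```bash
python3 -m jog '[{"dx":0,"dy":0.1,"dz":0,"spin":0},{"dx":0,"dy":0.1,"dz":0,"spin":0},{"dx":0,"dy":0.1,"dz":0,"spin":0},{"dx":0,"dy":0.1,"dz":0,"spin":0},{"dx":0,"dy":0.1,"dz":0,"spin":0},{"dx":0,"dy":0.1,"dz":0,"spin":0},{"dx":0,"dy":0.1,"dz":0,"spin":0},{"dx":0,"dy":0.1,"dz":0,"spin":0}]' -1 40
python3 -m jog '[{"dx":0,"dy":0,"dz":1,"spin":0},{"dx":0,"dy":0,"dz":2,"spin":0},{"dx":0,"dy":0,"dz":3,"spin":0},{"dx":0,"dy":0,"dz":4,"spin":0},{"dx":0,"dy":0,"dz":5,"spin":0},{"dx":0,"dy":0,"dz":6,"spin":0},{"dx":0,"dy":0,"dz":6.5,"spin":0},{"dx":0,"dy":0,"dz":6.5,"spin":0},{"dx":0,"dy":0,"dz":6.5,"spin":0},{"dx":0,"dy":0,"dz":6.5,"spin":0}]' -1 40
python3 tips.py w8 | head -1
```

```text
t: 5.47
tool_pos: [0.621, 0.058, 0.1058]
ee_rot: [0.0, -0.001, 1.0, 0.0]
ft_force: [0.2, 0.2, -0.1]
grip_width: 0.0849
t: 6.3
tool_pos: [0.6214, 0.0581, 0.0413]
ee_rot: [0.001, -0.001, 1.0, 0.0]
ft_force: [0.1, -0.1, -0.2]
grip_width: 0.0855
0.08549827788511542 [0.62142855 0.05805471 0.04129149]
```

View pics/w8.png

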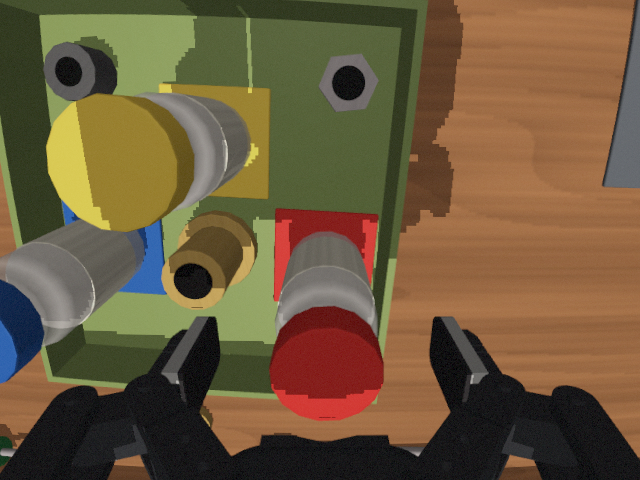

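The cap, centred near (327,362), is now between the fingers, so I'll close.

```bash
python3 -m jog '[{"dx":0,"dy":0,"dz":0,"spin":0},{"dx":0,"dy":0,"dz":0,"spin":0},{"dx":0,"dy":0,"dz":0,"spin":0},{"dx":0,"dy":0,"dz":0,"spin":0},{"dx":0,"dy":0,"dz":0,"spin":0},{"dx":0,"dy":0,"dz":0,"spin":0},{"dx":0,"dy":0,"dz":0,"spin":0},{"dx":0,"dy":0,"dz":0,"spin":0}]' 1 50
python3 tips.py w9|head -1
```

```text
t: 7.02
tool_pos: [0.6214, 0.0581, 0.0415]
ee_rot: [0.001, -0.001, 1.0, 0.0]
ft_force: [-0.4, 0.4, 5.1]
grip_width: 0.0408
0.04080853483591806 [0.62143438 0.05809256 0.04151016]
```

View pics/w9.png

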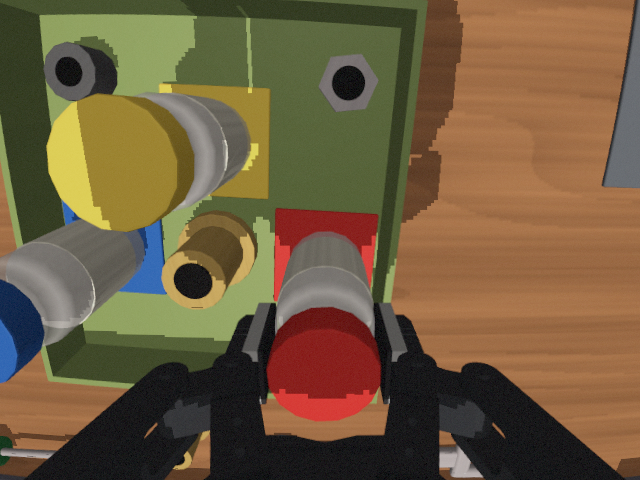

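```bash
python3 -m jog '[{"dx":0,"dy":0,"dz":-0.5,"spin":0},{"dx":0,"dy":0,"dz":-1.5,"spin":0},{"dx":0,"dy":0,"dz":-3,"spin":0},{"dx":0,"dy":0,"dz":-4.5,"spin":0},{"dx":0,"dy":0,"dz":-6,"spin":0},{"dx":0,"dy":0,"dz":-7.5,"spin":0},{"dx":0,"dy":0,"dz":-8,"spin":0},{"dx":0,"dy":0,"dz":-8,"spin":0}]'
python3 -m jog '[{"dx":0.5,"dy":1,"dz":0,"spin":0},{"dx":1.5,"dy":3,"dz":0,"spin":0},{"dx":3,"dy":6,"dz":0,"spin":0},{"dx":4.5,"dy":9,"dz":0,"spin":0},{"dx":6,"dy":12,"dz":0,"spin":0},{"dx":7.5,"dy":15,"dz":0,"spin":0},{"dx":9,"dy":18,"dz":0,"spin":0},{"dx":10.5,"dy":20,"dz":0,"spin":0},{"dx":12,"dy":22.5,"dz":0,"spin":0},{"dx":13.5,"dy":25,"dz":0,"spin":0},{"dx":14,"dy":26.5,"dz":0,"spin":0},{"dx":14,"dy":26.5,"dz":0,"spin":0}]'
python3 tips.py w10|head -1
```

```text
t: 7.73
tool_pos: [0.6218, 0.0581, 0.1225]
ee_rot: [0.002, -0.001, 1.0, -0.0]
ft_force: [-0.2, 0.5, -1.1]
grip_width: 0.041
t: 8.73
tool_pos: [0.4775, 0.326, 0.1196]
ee_rot: [-0.001, -0.003, 1.0, 0.0]
ft_force: [-0.1, -0.7, -1.3]
grip_width: 0.0406
0.040642716181272076 [0.47747161 0.32595145 0.1195594 ]
```

View pics/w10.png

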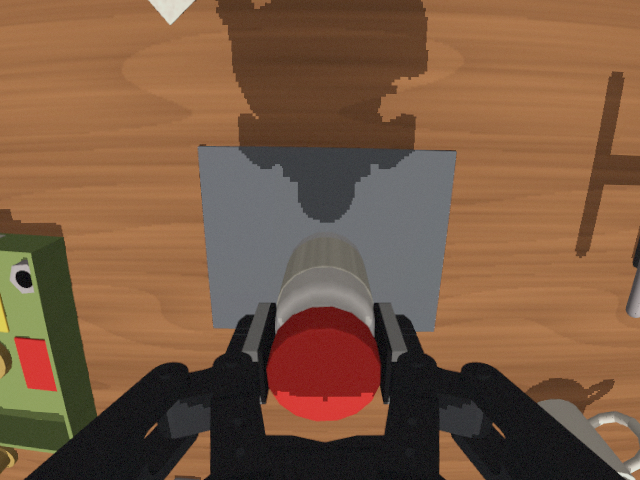

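The jar hangs straight over the mat, whose corners are near (199,146), (456,150), (436,331) and (213,328).

```bash
python3 - <<'E'
from h import *
c=cam('wrist',readout.read_state())
print([onz(c,u,.003)[:2].round(3).tolist() for u in [(199,146),(456,150),(436,331),(213,328)]])
E
python3 -m jog '[{"dx":0.5,"dy":1,"dz":0,"spin":0},{"dx":1.5,"dy":3,"dz":0,"spin":0},{"dx":2.5,"dy":5,"dz":0,"spin":0},{"dx":2.7,"dy":5.7,"dz":0,"spin":0},{"dx":2.7,"dy":5.7,"dz":1,"spin":0},{"dx":2.7,"dy":5.7,"dz":2.5,"spin":0},{"dx":2.7,"dy":5.7,"dz":4,"spin":0},{"dx":2.7,"dy":5.7,"dz":5.5,"spin":0},{"dx":2.7,"dy":5.7,"dz":7,"spin":0},{"dx":2.7,"dy":5.7,"dz":7.7,"spin":0},{"dx":2.7,"dy":5.7,"dz":7.7,"spin":0},{"dx":2.7,"dy":5.7,"dz":7.7,"spin":0}]'
```

```text
[[0.417, 0.226], [0.419, 0.425], [0.58, 0.426], [0.578, 0.223]]
t: 9.78
tool_pos: [0.4538, 0.379, 0.0434]
ee_rot: [-0.0, -0.0, 1.0, -0.0]
ft_force: [-0.6, -0.4, -0.8]
grip_width: 0.0408
```

Mat centre is (0.497, 0.326). I'll lower by small steps, watching the force.

```bash
python3 -m jog '[{"dx":0,"dy":0,"dz":0.2,"spin":0},{"dx":0,"dy":0,"dz":0.4,"spin":0},{"dx":0,"dy":0,"dz":0.4,"spin":0},{"dx":0,"dy":0,"dz":0.4,"spin":0}]'
python3 -m jog '[{"dx":0,"dy":0,"dz":0.1,"spin":0},{"dx":0,"dy":0,"dz":0.1,"spin":0},{"dx":0,"dy":0,"dz":0.1,"spin":0},{"dx":0,"dy":0,"dz":0.1,"spin":0}]'
```

```text
t: 10.12
tool_pos: [0.4536, 0.3799, 0.0402]
ee_rot: [0.0, -0.001, 1.0, 0.0]
ft_force: [-0.3, -0.5, -1.6]
grip_width: 0.041
t: 10.45
tool_pos: [0.4535, 0.3799, 0.0389]
ee_rot: [0.0, -0.001, 1.0, 0.0]
ft_force: [-0.2, -0.2, -1.9]
grip_width: 0.0409
```

```bash
python3 -m jog '[{"dx":0,"dy":0,"dz":0.1,"spin":0},{"dx":0,"dy":0,"dz":0.15,"spin":0},{"dx":0,"dy":0,"dz":0.15,"spin":0},{"dx":0,"dy":0,"dz":0.15,"spin":0}]'
python3 -m jog '[{"dx":0,"dy":0,"dz":0,"spin":0},{"dx":0,"dy":0,"dz":0,"spin":0},{"dx":0,"dy":0,"dz":0,"spin":0},{"dx":0,"dy":0,"dz":0,"spin":0},{"dx":0,"dy":0,"dz":0,"spin":0},{"dx":0,"dy":0,"dz":0,"spin":0},{"dx":0,"dy":0,"dz":0,"spin":0}]' -1
```

```text
t: 10.78
tool_pos: [0.4537, 0.3799, 0.0376]
ee_rot: [0.0, -0.001, 1.0, 0.0]
ft_force: [-0.1, -0.3, 1.5]
grip_width: 0.0409
t: 11.37
tool_pos: [0.4535, 0.3798, 0.0373]
ee_rot: [0.0, -0.001, 1.0, 0.0]
ft_force: [0.2, -0.5, -0.4]
grip_width: 0.085
```

```bash
python3 -m jog '[{"dx":0,"dy":0,"dz":-1,"spin":0},{"dx":0,"dy":0,"dz":-3,"spin":0},{"dx":0,"dy":0,"dz":-6,"spin":0},{"dx":0,"dy":0,"dz":-8,"spin":0},{"dx":-1,"dy":-3,"dz":-9,"spin":0},{"dx":-2,"dy":-7,"dz":-9,"spin":0},{"dx":-3,"dy":-11,"dz":-9,"spin":0},{"dx":-4,"dy":-15,"dz":-9,"spin":0},{"dx":-5,"dy":-19,"dz":-9,"spin":0},{"dx":-6,"dy":-23,"dz":-9,"spin":0},{"dx":-7,"dy":-26,"dz":-9,"spin":0},{"dx":-8,"dy":-30,"dz":-9,"spin":0}]'
python3 -m jog '[{"dx":-1,"dy":-3,"dz":0,"spin":0},{"dx":-1.7,"dy":-6,"dz":0,"spin":0},{"dx":-1.7,"dy":-8,"dz":0,"spin":0},{"dx":-1.7,"dy":-8,"dz":0,"spin":0},{"dx":-1.7,"dy":-8,"dz":0,"spin":0}]'
python3 tips.py w11|head -1
```

```text
t: 12.37
tool_pos: [0.5344, 0.0789, 0.1284]
ee_rot: [0.001, -0.001, 1.0, 0.0]
ft_force: [0.3, 1.0, -0.2]
grip_width: 0.0852
t: 12.78
tool_pos: [0.5512, -0.0009, 0.1279]
ee_rot: [0.0, 0.0, 1.0, 0.0]
ft_force: [1.0, 0.0, 0.9]
grip_width: 0.0852
0.08517409129571298 [ 0.55118833 -0.00093336  0.12789358]
```

View pics/w11.png

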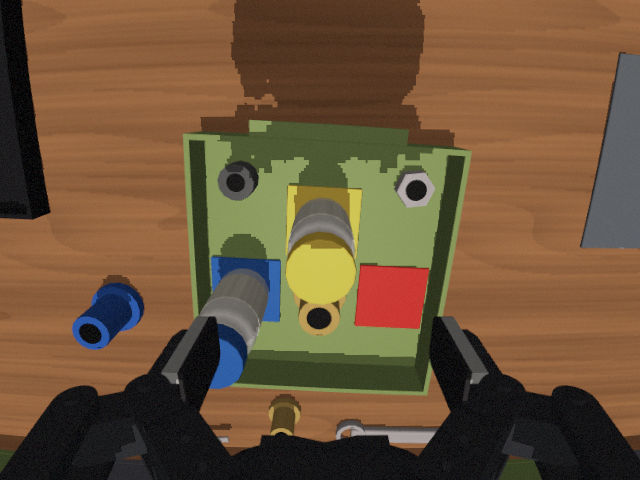

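```bash
python3 - <<'E'
from h import *
c=cam('wrist',readout.read_state())
print('yel',onz(c,(320,269),.112))
q=[onz(c,u,.007)[:2] for u in [(360,265),(428,268),(421,329),(355,325)]]; print('redplate',np.round(q,4).tolist(),np.mean(q,0))
q=[onz(c,u,.04)[:2] for u in [(184,135),(470,151),(427,394),(201,384)]]; print('rim',np.round(q,4).tolist(),np.mean(q,0))
E
```

```text
yel [ 0.54964307 -0.00295042  0.112     ]
redplate [[0.5902, 0.0303], [0.593, 0.0895], [0.654, 0.0889], [0.6494, 0.0277]] [0.62164887 0.05910173]
rim [[0.4799, -0.0977], [0.4906, 0.1017], [0.7005, 0.0908], [0.6899, -0.1087]] [ 0.59022228 -0.0034535 ]
```

```bash
python3 -m jog '[{"dx":0,"dy":-0.15,"dz":1,"spin":0},{"dx":0,"dy":-0.15,"dz":2.5,"spin":0},{"dx":0,"dy":-0.15,"dz":4,"spin":0},{"dx":0,"dy":-0.15,"dz":5.5,"spin":0},{"dx":0,"dy":-0.15,"dz":7,"spin":0},{"dx":0,"dy":-0.15,"dz":8,"spin":0},{"dx":0,"dy":-0.15,"dz":8.7,"spin":0},{"dx":0,"dy":-0.15,"dz":8.7,"spin":0},{"dx":0,"dy":-0.15,"dz":8.7,"spin":0},{"dx":0,"dy":-0.15,"dz":8.7,"spin":0}]' -1
python3 -m jog '[{"dx":0,"dy":0,"dz":0,"spin":0},{"dx":0,"dy":0,"dz":0,"spin":0},{"dx":0,"dy":0,"dz":0,"spin":0},{"dx":0,"dy":0,"dz":0,"spin":0},{"dx":0,"dy":0,"dz":0,"spin":0},{"dx":0,"dy":0,"dz":0,"spin":0},{"dx":0,"dy":0,"dz":0,"spin":0},{"dx":0,"dy":0,"dz":0,"spin":0}]' 1 50
python3 -m jog '[{"dx":0,"dy":0,"dz":-0.5,"spin":0},{"dx":0,"dy":0,"dz":-1.5,"spin":0},{"dx":0,"dy":0,"dz":-3,"spin":0},{"dx":0,"dy":0,"dz":-4.5,"spin":0},{"dx":0,"dy":0,"dz":-6,"spin":0},{"dx":0,"dy":0,"dz":-7.5,"spin":0},{"dx":0,"dy":0,"dz":-8,"spin":0},{"dx":0,"dy":0,"dz":-8,"spin":0}]'
```

```text
t: 13.67
tool_pos: [0.5517, -0.0014, 0.041]
ee_rot: [0.001, -0.001, 1.0, -0.0]
ft_force: [0.2, 0.9, 0.8]
grip_width: 0.0856
t: 14.33
tool_pos: [0.5518, -0.0017, 0.0412]
ee_rot: [0.001, -0.001, 1.0, -0.0]
ft_force: [-0.3, -0.3, 5.4]
grip_width: 0.0408
t: 15.0
tool_pos: [0.5519, -0.0016, 0.1219]
ee_rot: [0.001, -0.001, 1.0, -0.0]
ft_force: [-0.2, -0.0, -2.5]
grip_width: 0.0409
```

```bash
python3 -m jog '[{"dx":0,"dy":1,"dz":0,"spin":0},{"dx":0,"dy":3.5,"dz":0,"spin":0},{"dx":0,"dy":7,"dz":0,"spin":0},{"dx":0,"dy":10.5,"dz":0,"spin":0},{"dx":0,"dy":14,"dz":0,"spin":0},{"dx":0,"dy":17.5,"dz":0,"spin":0},{"dx":0.3,"dy":21,"dz":0,"spin":0},{"dx":0.5,"dy":24.5,"dz":0,"spin":0},{"dx":0.7,"dy":28,"dz":0,"spin":0},{"dx":0.9,"dy":31,"dz":0,"spin":0},{"dx":0.9,"dy":33,"dz":0,"spin":0},{"dx":0.9,"dy":33.5,"dz":0,"spin":0}]'
python3 -m jog '[{"dx":0,"dy":1,"dz":0,"spin":0},{"dx":0,"dy":3,"dz":0,"spin":0},{"dx":0,"dy":4.5,"dz":0,"spin":0},{"dx":0,"dy":4.7,"dz":0,"spin":0},{"dx":0,"dy":4.7,"dz":0,"spin":0},{"dx":0,"dy":4.7,"dz":0,"spin":0}]'
```

```text
t: 16.0
tool_pos: [0.5395, 0.3375, 0.1185]
ee_rot: [-0.001, -0.003, 1.0, 0.0]
ft_force: [0.3, 0.1, -2.3]
grip_width: 0.0407
t: 16.5
tool_pos: [0.5414, 0.3794, 0.1197]
ee_rot: [-0.001, -0.0, 1.0, -0.001]
ft_force: [0.3, 0.3, -2.2]
grip_width: 0.0409
```

```bash
python3 -m jog '[{"dx":0,"dy":0,"dz":1,"spin":0},{"dx":0,"dy":0,"dz":2.5,"spin":0},{"dx":0,"dy":0,"dz":4,"spin":0},{"dx":0,"dy":0,"dz":5.5,"spin":0},{"dx":0,"dy":0,"dz":6.7,"spin":0},{"dx":0,"dy":0,"dz":7.4,"spin":0},{"dx":0,"dy":0,"dz":7.8,"spin":0},{"dx":0,"dy":0,"dz":7.9,"spin":0},{"dx":0,"dy":0,"dz":7.9,"spin":0},{"dx":0,"dy":0,"dz":7.9,"spin":0}]'
python3 -m jog '[{"dx":0,"dy":0,"dz":0.1,"spin":0},{"dx":0,"dy":0,"dz":0.2,"spin":0},{"dx":0,"dy":0,"dz":0.3,"spin":0},{"dx":0,"dy":0,"dz":0.3,"spin":0},{"dx":0,"dy":0,"dz":0.3,"spin":0}]'
```

```text
t: 17.33
tool_pos: [0.542, 0.3807, 0.0422]
ee_rot: [0.001, -0.001, 1.0, 0.0]
ft_force: [-0.2, 0.9, -1.4]
grip_width: 0.0407
t: 17.75
tool_pos: [0.5415, 0.3805, 0.0383]
ee_rot: [-0.0, -0.001, 1.0, 0.0]
ft_force: [-0.1, -0.2, -2.6]
grip_width: 0.041
```

```bash
python3 -m jog '[{"dx":0,"dy":0,"dz":0.1,"spin":0},{"dx":0,"dy":0,"dz":0.15,"spin":0},{"dx":0,"dy":0,"dz":0.15,"spin":0},{"dx":0,"dy":0,"dz":0.15,"spin":0}]'
python3 -m jog '[{"dx":0,"dy":0,"dz":0,"spin":0},{"dx":0,"dy":0,"dz":0,"spin":0},{"dx":0,"dy":0,"dz":0,"spin":0},{"dx":0,"dy":0,"dz":0,"spin":0},{"dx":0,"dy":0,"dz":0,"spin":0},{"dx":0,"dy":0,"dz":0,"spin":0},{"dx":0,"dy":0,"dz":0,"spin":0}]' -1
python3 -m jog '[{"dx":0,"dy":0,"dz":-1,"spin":0},{"dx":0,"dy":0,"dz":-3,"spin":0},{"dx":0,"dy":0,"dz":-6,"spin":0},{"dx":0,"dy":0,"dz":-8,"spin":0},{"dx":-0.5,"dy":-3,"dz":-9,"spin":0},{"dx":-1,"dy":-7,"dz":-9,"spin":0},{"dx":-2,"dy":-11,"dz":-9,"spin":0},{"dx":-3,"dy":-15,"dz":-9,"spin":0},{"dx":-4,"dy":-19,"dz":-9,"spin":0},{"dx":-5,"dy":-23,"dz":-9,"spin":0},{"dx":-6,"dy":-26,"dz":-9,"spin":0},{"dx":-7,"dy":-30,"dz":-9,"spin":0}]'
python3 -m jog '[{"dx":0,"dy":-3,"dz":0,"spin":0},{"dx":0,"dy":-6,"dz":0,"spin":0},{"dx":0,"dy":-10,"dz":0,"spin":0},{"dx":0,"dy":-13,"dz":0,"spin":0},{"dx":0,"dy":-15,"dz":0,"spin":0},{"dx":0,"dy":-15,"dz":0,"spin":0},{"dx":0,"dy":-15,"dz":0,"spin":0}]'
python3 tips.py w12|head -1
```

```text
t: 18.08
tool_pos: [0.5418, 0.3805, 0.0373]
ee_rot: [0.0, -0.001, 1.0, 0.0]
ft_force: [-0.8, -0.3, 1.9]
grip_width: 0.0405
t: 18.67
tool_pos: [0.5415, 0.3805, 0.0368]
ee_rot: [0.0, -0.001, 1.0, 0.0]
ft_force: [-0.2, -0.7, -0.7]
grip_width: 0.0854
t: 19.67
tool_pos: [0.6124, 0.0797, 0.1279]
ee_rot: [0.001, -0.001, 1.0, 0.0]
ft_force: [-0.2, 0.7, -0.2]
grip_width: 0.0855
t: 20.25
tool_pos: [0.6122, -0.0705, 0.1274]
ee_rot: [0.0, 0.0, 1.0, 0.0]
ft_force: [-0.2, -0.3, -0.0]
grip_width: 0.0853
0.08533887120136006 [ 0.61222893 -0.07046084  0.12743269]
```

View pics/w12.png

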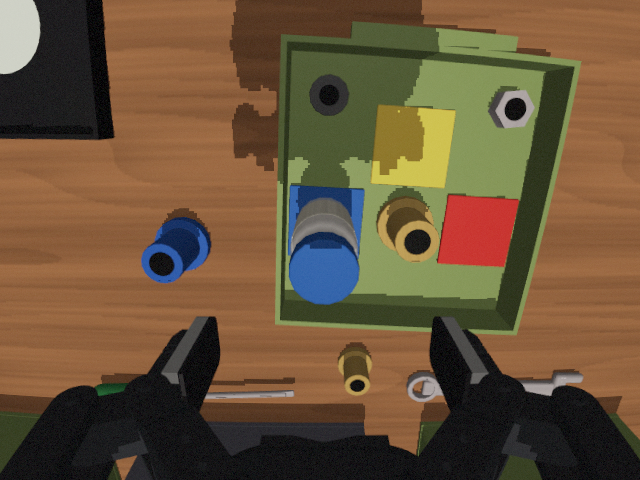

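```bash
python3 - <<'E'
from h import *
c=cam('wrist',readout.read_state())
print('blue',onz(c,(324,268),.112),'bush',onz(c,(418,241),.054))
for n,Q,z in [('yel',[(379,104),(455,111),(446,188),(371,182)],.007),('red',[(446,195),(519,199),(507,267),(438,261)],.007),('rim',[(281,36),(580,63),(517,333),(276,324)],.04)]:
    q=[onz(c,u,z)[:2] for u in Q]; print(n,np.round(q,4).tolist(),np.mean(q,0))
E
python3 -m jog '[{"dx":0,"dy":0.05,"dz":1,"spin":0},{"dx":0,"dy":0.05,"dz":2.5,"spin":0},{"dx":0,"dy":0.05,"dz":4,"spin":0},{"dx":0,"dy":0.05,"dz":5.5,"spin":0},{"dx":0,"dy":0.05,"dz":7,"spin":0},{"dx":0,"dy":0.05,"dz":8,"spin":0},{"dx":0,"dy":0.05,"dz":8.7,"spin":0},{"dx":0,"dy":0.05,"dz":8.7,"spin":0},{"dx":0,"dy":0.05,"dz":8.7,"spin":0},{"dx":0,"dy":0.05,"dz":8.7,"spin":0}]' -1
python3 -m jog '[{"dx":0,"dy":0,"dz":0,"spin":0},{"dx":0,"dy":0,"dz":0,"spin":0},{"dx":0,"dy":0,"dz":0,"spin":0},{"dx":0,"dy":0,"dz":0,"spin":0},{"dx":0,"dy":0,"dz":0,"spin":0},{"dx":0,"dy":0,"dz":0,"spin":0},{"dx":0,"dy":0,"dz":0,"spin":0},{"dx":0,"dy":0,"dz":0,"spin":0}]' 1 50
python3 -m jog '[{"dx":0,"dy":0,"dz":-0.5,"spin":0},{"dx":0,"dy":0,"dz":-1.5,"spin":0},{"dx":0,"dy":0,"dz":-3,"spin":0},{"dx":0,"dy":0,"dz":-4.5,"spin":0},{"dx":0,"dy":0,"dz":-6,"spin":0},{"dx":0,"dy":0,"dz":-7.5,"spin":0},{"dx":0,"dy":0,"dz":-9,"spin":0},{"dx":0,"dy":0,"dz":-9,"spin":0}]'
```

```text
blue [ 0.61002825 -0.07013137  0.112     ] bush [ 0.61358916 -0.00333325  0.054     ]
yel [[0.5204, -0.0287], [0.5247, 0.0298], [0.5842, 0.0284], [0.5797, -0.0326]] [ 0.55224505 -0.00076769]
red [[0.5899, 0.029], [0.5927, 0.0909], [0.6533, 0.0903], [0.6475, 0.0281]] [0.62087944 0.05956783]
rim [[0.4795, -0.0978], [0.4912, 0.1028], [0.6995, 0.0916], [0.6894, -0.109]] [ 0.58989671 -0.00309093]
t: 21.13
tool_pos: [0.6128, -0.0688, 0.0406]
ee_rot: [0.001, -0.001, 1.0, -0.0]
ft_force: [-0.0, 0.8, 0.5]
grip_width: 0.0856
t: 21.8
tool_pos: [0.6128, -0.0692, 0.0407]
ee_rot: [0.001, -0.001, 1.0, -0.0]
ft_force: [-0.3, -0.2, 5.9]
grip_width: 0.0408
t: 22.47
tool_pos: [0.6138, -0.0693, 0.1334]
ee_rot: [0.003, -0.001, 1.0, -0.001]
ft_force: [0.9, -0.3, -1.5]
grip_width: 0.0411
```

```bash
python3 -m jog '[{"dx":0.3,"dy":1,"dz":0,"spin":0},{"dx":1,"dy":3.5,"dz":0,"spin":0},{"dx":2,"dy":7,"dz":0,"spin":0},{"dx":3,"dy":10.5,"dz":0,"spin":0},{"dx":4.5,"dy":14,"dz":0,"spin":0},{"dx":6,"dy":17.5,"dz":0,"spin":0},{"dx":7.5,"dy":21,"dz":0,"spin":0},{"dx":9,"dy":24.5,"dz":0,"spin":0},{"dx":10,"dy":27,"dz":0,"spin":0},{"dx":11,"dy":29,"dz":0,"spin":0},{"dx":11.5,"dy":30.5,"dz":0,"spin":0},{"dx":11.5,"dy":30.5,"dz":0,"spin":0}]'
python3 -m jog '[{"dx":0,"dy":1,"dz":0,"spin":0},{"dx":0,"dy":2.5,"dz":0,"spin":0},{"dx":0,"dy":3.5,"dz":0,"spin":0},{"dx":0,"dy":3.7,"dz":0,"spin":0},{"dx":0,"dy":3.7,"dz":0,"spin":0},{"dx":0,"dy":3.7,"dz":0,"spin":0}]'
python3 tips.py w13 | head -1
```

```text
t: 23.47
tool_pos: [0.4938, 0.2389, 0.1285]
ee_rot: [-0.002, -0.003, 1.0, 0.0]
ft_force: [-0.5, 0.4, -1.6]
grip_width: 0.0414
t: 23.97
tool_pos: [0.4966, 0.2723, 0.1294]
ee_rot: [-0.0, -0.001, 1.0, -0.0]
ft_force: [0.2, -0.4, -2.1]
grip_width: 0.0411
0.04110617714981367 [0.49661208 0.27234756 0.12944398]
```

View pics/w13.png

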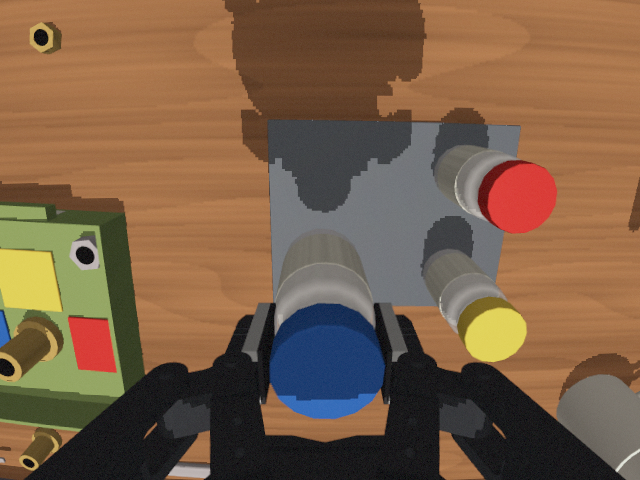

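Red at (517,196) and yellow at (492,329) both stand on the mat, and there is room for blue between the fingers and its neighbours. Lowering it.

```bash
python3 -m jog '[{"dx":0,"dy":0,"dz":1,"spin":0},{"dx":0,"dy":0,"dz":2.5,"spin":0},{"dx":0,"dy":0,"dz":4,"spin":0},{"dx":0,"dy":0,"dz":5.5,"spin":0},{"dx":0,"dy":0,"dz":7,"spin":0},{"dx":0,"dy":0,"dz":8,"spin":0},{"dx":0,"dy":0,"dz":8.6,"spin":0},{"dx":0,"dy":0,"dz":8.8,"spin":0},{"dx":0,"dy":0,"dz":8.8,"spin":0},{"dx":0,"dy":0,"dz":8.8,"spin":0},{"dx":0,"dy":0,"dz":8.8,"spin":0}]'
python3 -m jog '[{"dx":0,"dy":0,"dz":0.1,"spin":0},{"dx":0,"dy":0,"dz":0.2,"spin":0},{"dx":0,"dy":0,"dz":0.3,"spin":0},{"dx":0,"dy":0,"dz":0.3,"spin":0},{"dx":0,"dy":0,"dz":0.3,"spin":0}]'
```

```text
t: 24.93
tool_pos: [0.4973, 0.2731, 0.0426]
ee_rot: [0.001, -0.001, 1.0, 0.0]
ft_force: [0.1, -0.2, -1.4]
grip_width: 0.041
t: 25.35
tool_pos: [0.4966, 0.2729, 0.0388]
ee_rot: [-0.0, -0.001, 1.0, 0.0]
ft_force: [-0.2, -0.0, -2.1]
grip_width: 0.041
```

```bash
python3 -m jog '[{"dx":0,"dy":0,"dz":0.1,"spin":0},{"dx":0,"dy":0,"dz":0.2,"spin":0},{"dx":0,"dy":0,"dz":0.2,"spin":0},{"dx":0,"dy":0,"dz":0.2,"spin":0}]'
python3 -m jog '[{"dx":0,"dy":0,"dz":0,"spin":0},{"dx":0,"dy":0,"dz":0,"spin":0},{"dx":0,"dy":0,"dz":0,"spin":0},{"dx":0,"dy":0,"dz":0,"spin":0},{"dx":0,"dy":0,"dz":0,"spin":0},{"dx":0,"dy":0,"dz":0,"spin":0},{"dx":0,"dy":0,"dz":0,"spin":0}]' -1
python3 -m jog '[{"dx":0,"dy":0,"dz":-1,"spin":0},{"dx":0,"dy":0,"dz":-3,"spin":0},{"dx":0,"dy":0,"dz":-6,"spin":0},{"dx":0,"dy":0,"dz":-8,"spin":0},{"dx":-0.5,"dy":-1,"dz":-9,"spin":0},{"dx":-2,"dy":-4,"dz":-9,"spin":0},{"dx":-4,"dy":-8,"dz":-9,"spin":0},{"dx":-6,"dy":-12,"dz":-9,"spin":0},{"dx":-8,"dy":-16,"dz":-9,"spin":0},{"dx":-10,"dy":-20,"dz":-9,"spin":0},{"dx":-11.5,"dy":-24,"dz":-9,"spin":0},{"dx":-11.5,"dy":-27.7,"dz":-9,"spin":0}]'
python3 -m jog '[{"dx":0,"dy":0,"dz":0,"spin":0},{"dx":0,"dy":0,"dz":0,"spin":0},{"dx":0,"dy":0,"dz":0,"spin":0}]'
python3 tips.py w14|head -1
```

```text
t: 25.68
tool_pos: [0.4967, 0.2729, 0.0368]
ee_rot: [0.0, -0.001, 1.0, 0.0]
ft_force: [0.7, -0.3, -0.9]
grip_width: 0.0409
t: 26.27
tool_pos: [0.4967, 0.2729, 0.0368]
ee_rot: [0.0, -0.001, 1.0, 0.0]
ft_force: [0.2, -0.2, -0.2]
grip_width: 0.0852
t: 27.27
tool_pos: [0.6128, 0.0011, 0.1265]
ee_rot: [0.0, -0.001, 1.0, -0.0]
ft_force: [1.0, -0.2, -0.3]
grip_width: 0.0855
t: 27.52
tool_pos: [0.6108, 0.0034, 0.1265]
ee_rot: [-0.0, -0.0, 1.0, 0.0]
ft_force: [-0.7, -0.3, -0.0]
grip_width: 0.0853
0.08531794924333169 [0.61083372 0.00344091 0.12649137]
```

View pics/w14.png

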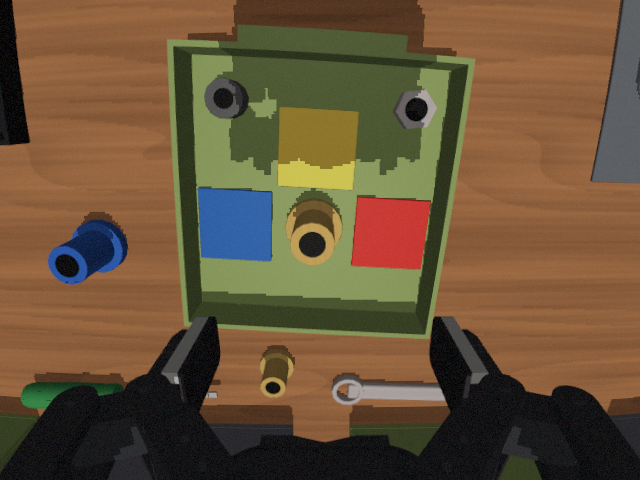

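All three plates and the bushing (hole at (313,244)) are now clear. I'll measure them and check the jars with the top camera.

```bash
python3 - <<'E'
from h import *
c=cam('wrist',readout.read_state())
print('bush',onz(c,(313,244),.054))
for n,Q,z in [('yel',[(280,107),(358,111),(354,189),(278,186)],.007),('red',[(358,197),(430,201),(421,269),(351,265)],.007),('blue',[(200,188),(272,190),(271,261),(202,258)],.007)]:
    q=[onz(c,u,z)[:2] for u in Q]; print(n,np.round(q,4).tolist(),np.mean(q,0))
im,d=viewer.get_image('top'); cv2.imwrite('pics/top1.png',im[:,:,::-1])
E
```

```text
bush [ 0.61417689 -0.00419174  0.054     ]
yel [[0.5212, -0.0297], [0.524, 0.0291], [0.5837, 0.0276], [0.5814, -0.0332]] [ 0.552584   -0.00157208]
red [[0.5902, 0.031], [0.5932, 0.0898], [0.653, 0.0875], [0.6493, 0.0268]] [0.62142809 0.05874353]
blue [[0.5828, -0.0964], [0.5846, -0.0382], [0.6458, -0.0416], [0.6432, -0.1009]] [ 0.61408567 -0.06926164]
```

View pics/top1.png

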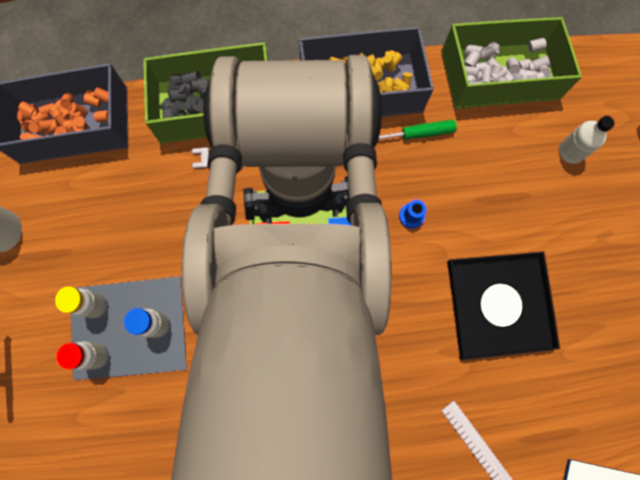

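Jars stand well on the mat. Now the bushing at (0.6145, -0.0045).

```bash
python3 -m jog '[{"dx":-0.37,"dy":-0.8,"dz":1,"spin":0},{"dx":-0.37,"dy":-0.8,"dz":2.5,"spin":0},{"dx":-0.37,"dy":-0.8,"dz":4,"spin":0},{"dx":-0.37,"dy":-0.8,"dz":5.5,"spin":0},{"dx":-0.37,"dy":-0.8,"dz":7,"spin":0},{"dx":-0.37,"dy":-0.8,"dz":8.5,"spin":0},{"dx":-0.37,"dy":-0.8,"dz":9.5,"spin":0},{"dx":-0.37,"dy":-0.8,"dz":10,"spin":0},{"dx":-0.37,"dy":-0.8,"dz":10,"spin":0},{"dx":-0.37,"dy":-0.8,"dz":10,"spin":0}]' -1
python3 tips.py w15|head -1
```

```text
t: 28.45
tool_pos: [0.6152, -0.0039, 0.0269]
ee_rot: [0.0, -0.001, 1.0, 0.0]
ft_force: [0.2, -0.1, -0.4]
grip_width: 0.0854
0.08543726832203244 [ 0.61524664 -0.00392737  0.02694556]
```

View pics/w15.png

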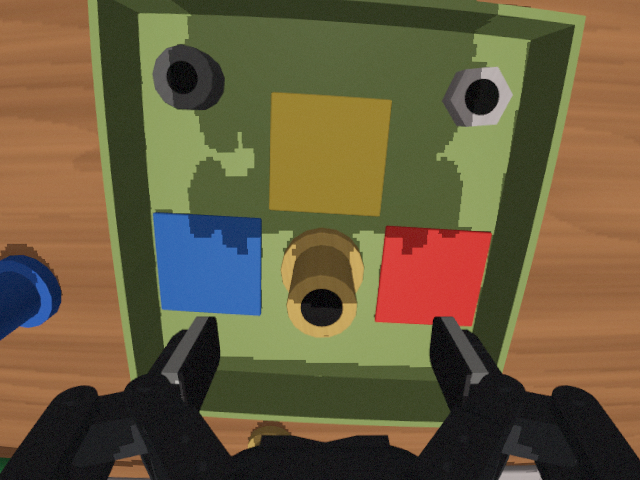

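```bash
python3 -m jog '[{"dx":0.05,"dy":0,"dz":1,"spin":0},{"dx":0.05,"dy":0,"dz":2,"spin":0},{"dx":0.05,"dy":0,"dz":3,"spin":0},{"dx":0.05,"dy":0,"dz":4,"spin":0},{"dx":0.05,"dy":0,"dz":4.4,"spin":0},{"dx":0.05,"dy":0,"dz":4.4,"spin":0},{"dx":0.05,"dy":0,"dz":4.4,"spin":0},{"dx":0.05,"dy":0,"dz":4.4,"spin":0}]' -1
python3 -m jog '[{"dx":0,"dy":0,"dz":0,"spin":0},{"dx":0,"dy":0,"dz":0,"spin":0},{"dx":0,"dy":0,"dz":0,"spin":0},{"dx":0,"dy":0,"dz":0,"spin":0},{"dx":0,"dy":0,"dz":0,"spin":0},{"dx":0,"dy":0,"dz":0,"spin":0},{"dx":0,"dy":0,"dz":0,"spin":0},{"dx":0,"dy":0,"dz":0,"spin":0},{"dx":0,"dy":0,"dz":0,"spin":0}]' 1 60
python3 tips.py w16|head -1
```

```text
t: 29.17
tool_pos: [0.6149, -0.0042, -0.0169]
ee_rot: [0.0, -0.001, 1.0, 0.0]
ft_force: [0.4, -0.2, -0.3]
grip_width: 0.0854
t: 29.92
tool_pos: [0.6149, -0.0043, -0.0167]
ee_rot: [0.0, -0.001, 1.0, -0.0]
ft_force: [-0.9, -1.1, 5.8]
grip_width: 0.0298
0.02975385765112269 [ 0.6148765  -0.00426152 -0.01667415]
```

View pics/w16.png

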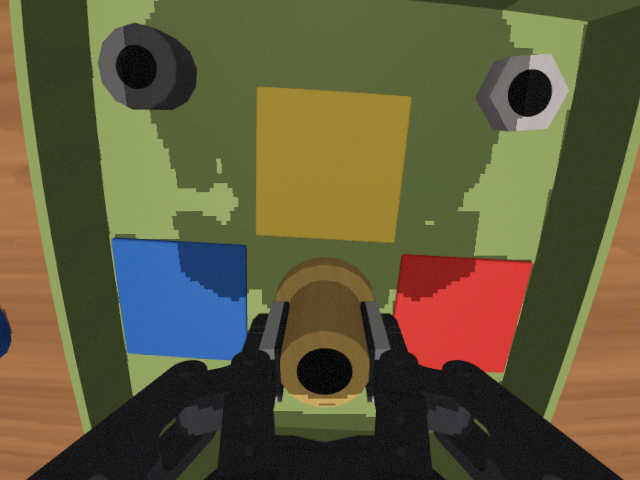

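```bash
python3 - <<'E'
from h import *
c=cam('wrist',readout.read_state())
for v in (365,371,376): print('bush',onz(c,(325,v),.054))
E
python3 -m jog '[{"dx":0,"dy":0,"dz":-0.3,"spin":0},{"dx":0,"dy":0,"dz":-1,"spin":0},{"dx":0,"dy":0,"dz":-2,"spin":0},{"dx":0,"dy":0,"dz":-2,"spin":0},{"dx":0,"dy":0,"dz":-2,"spin":0}]'
python3 tips.py w17|head -1
```

```text
bush [ 0.61282888 -0.00468198  0.054     ]
bush [ 0.61534645 -0.00467561  0.054     ]
bush [ 0.61747409 -0.00467021  0.054     ]
t: 30.38
tool_pos: [0.615, -0.0041, 0.0036]
ee_rot: [0.001, -0.001, 1.0, -0.0]
ft_force: [0.2, 0.1, -3.3]
grip_width: 0.0303
0.030291874779667643 [ 0.61498048 -0.00414263  0.00356999]
```

View pics/w17.png

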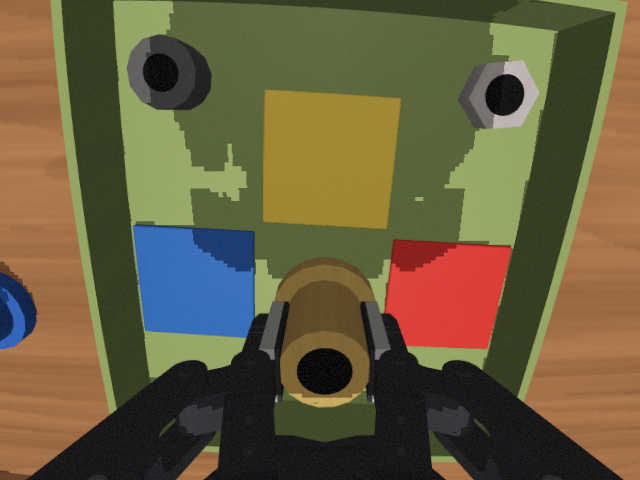

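```bash
python3 -m jog '[{"dx":0,"dy":0,"dz":-1,"spin":0},{"dx":0,"dy":0,"dz":-2.5,"spin":0},{"dx":0,"dy":0,"dz":-4,"spin":0},{"dx":0,"dy":0,"dz":-5.5,"spin":0},{"dx":0,"dy":0,"dz":-7,"spin":0},{"dx":0,"dy":0,"dz":-8.5,"spin":0},{"dx":0,"dy":0,"dz":-9.5,"spin":0},{"dx":0,"dy":0,"dz":-9.5,"spin":0},{"dx":0,"dy":0,"dz":-9.5,"spin":0}]'
python3 -m jog '[{"dx":0.5,"dy":-1,"dz":0,"spin":0},{"dx":2,"dy":-3,"dz":0,"spin":0},{"dx":3.5,"dy":-6,"dz":0,"spin":0},{"dx":5,"dy":-9,"dz":0,"spin":0},{"dx":6.5,"dy":-12,"dz":0,"spin":0},{"dx":8,"dy":-15,"dz":0,"spin":0},{"dx":9.5,"dy":-18,"dz":0,"spin":0},{"dx":11,"dy":-21,"dz":0,"spin":0},{"dx":12.5,"dy":-24,"dz":0,"spin":0},{"dx":14,"dy":-26,"dz":0,"spin":0},{"dx":14.5,"dy":-27,"dz":0,"spin":0},{"dx":14.5,"dy":-27,"dz":0,"spin":0}]'
python3 tips.py w18|head -1
```

```text
t: 31.18
tool_pos: [0.6145, -0.0041, 0.0981]
ee_rot: [0.0, -0.001, 1.0, 0.0]
ft_force: [-0.3, 0.5, -3.3]
grip_width: 0.0301
t: 32.18
tool_pos: [0.4678, -0.2765, 0.0968]
ee_rot: [-0.001, 0.001, 1.0, 0.0]
ft_force: [0.0, -0.2, -4.4]
grip_width: 0.03
0.03002098189645535 [ 0.46779481 -0.27651523  0.09683974]
```

View pics/w18.png

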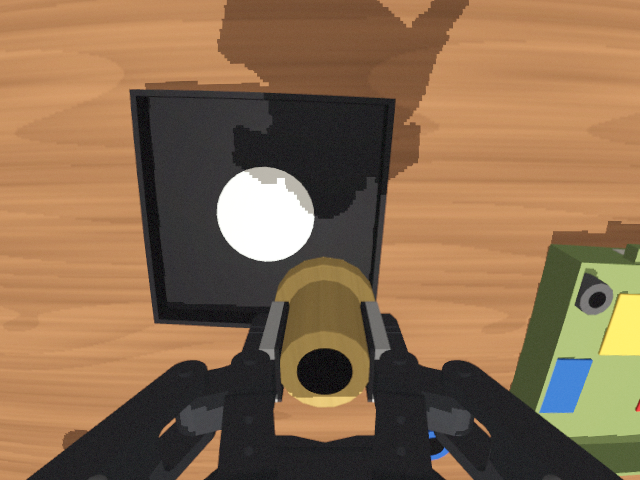

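The white spot is centred near (266,214).

```bash
python3 - <<'E'
from h import *
c=cam('wrist',readout.read_state())
im=cv2.imread('pics/w18.png')[:,:,::-1].copy()
g=im[150:280,200:330].min(2); m=(g>110).astype(np.uint8)
b=max(cv2.findContours(m,0,1)[0],key=cv2.contourArea); e=cv2.fitEllipse(cv2.convexHull(b)); u=(e[0][0]+200,e[0][1]+150); print(e,u,onz(c,u,.0045))
q=[onz(c,x,.022)[:2] for x in [(131,91),(395,100),(375,330),(155,324)]]; print(np.round(q,4).tolist())
E
```

```text
((65.07060241699219, 63.907867431640625), (93.34001922607422, 99.28321838378906), 119.66434478759766) (265.0706024169922, 213.90786743164062) [ 0.45511255 -0.31960652  0.0045    ]
[[0.3683, -0.4002], [0.3756, -0.2303], [0.5437, -0.2362], [0.5391, -0.4086]]
```

```bash
python3 -m jog '[{"dx":0.6,"dy":-1.5,"dz":0,"spin":0},{"dx":1.3,"dy":-3.5,"dz":0,"spin":0},{"dx":1.3,"dy":-4.3,"dz":0.5,"spin":0},{"dx":1.3,"dy":-4.3,"dz":2,"spin":0},{"dx":1.3,"dy":-4.3,"dz":3.5,"spin":0},{"dx":1.3,"dy":-4.3,"dz":5,"spin":0},{"dx":1.3,"dy":-4.3,"dz":6.5,"spin":0},{"dx":1.3,"dy":-4.3,"dz":8,"spin":0},{"dx":1.3,"dy":-4.3,"dz":9.5,"spin":0},{"dx":1.3,"dy":-4.3,"dz":10.5,"spin":0},{"dx":1.3,"dy":-4.3,"dz":10.7,"spin":0},{"dx":1.3,"dy":-4.3,"dz":10.7,"spin":0}]'
python3 -m jog '[{"dx":0,"dy":0,"dz":0,"spin":0},{"dx":0,"dy":0,"dz":0,"spin":0}]'
```

```text
t: 33.23
tool_pos: [0.4569, -0.3164, -0.0101]
ee_rot: [-0.001, -0.001, 1.0, 0.001]
ft_force: [0.4, -0.9, -4.6]
grip_width: 0.0298
t: 33.4
tool_pos: [0.4576, -0.3177, -0.0083]
ee_rot: [0.001, -0.001, 1.0, -0.001]
ft_force: [0.0, 1.0, -3.3]
grip_width: 0.0301
```

```bash
python3 -m jog '[{"dx":0.15,"dy":-0.1,"dz":0.2,"spin":0},{"dx":0.3,"dy":-0.2,"dz":0.4,"spin":0},{"dx":0.3,"dy":-0.2,"dz":0.6,"spin":0},{"dx":0.3,"dy":-0.2,"dz":0.6,"spin":0},{"dx":0.3,"dy":-0.2,"dz":0.6,"spin":0}]'
python3 -m jog '[{"dx":0,"dy":0,"dz":0.1,"spin":0},{"dx":0,"dy":0,"dz":0.2,"spin":0},{"dx":0,"dy":0,"dz":0.2,"spin":0},{"dx":0,"dy":0,"dz":0.2,"spin":0}]'
python3 tips.py w19|head -1
```

```text
t: 33.82
tool_pos: [0.4538, -0.3194, -0.0153]
ee_rot: [-0.0, -0.001, 1.0, 0.0]
ft_force: [-1.1, 0.0, -3.4]
grip_width: 0.03
t: 34.15
tool_pos: [0.4541, -0.3195, -0.0167]
ee_rot: [0.0, -0.001, 1.0, -0.0]
ft_force: [-1.8, 0.4, 3.3]
grip_width: 0.0299
0.02987952784996289 [ 0.45408834 -0.31950213 -0.01670359]
```

View pics/w19.png

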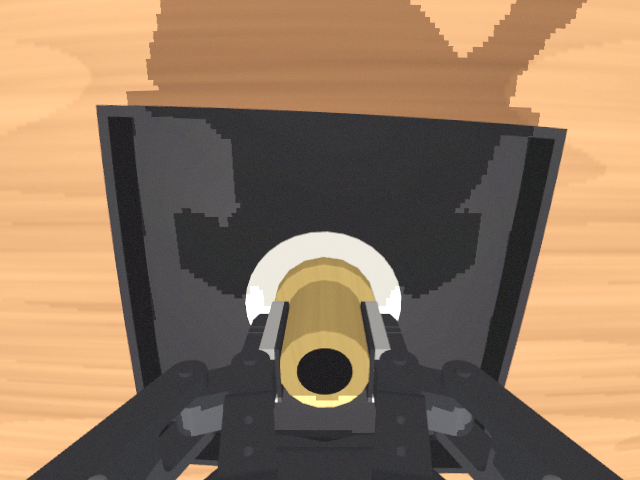

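Contact is made and the bushing sits centred on the white spot (far rim at row 232, sides at columns 246 and 401). Releasing.

```bash
python3 -m jog '[{"dx":0,"dy":0,"dz":0,"spin":0},{"dx":0,"dy":0,"dz":0,"spin":0},{"dx":0,"dy":0,"dz":0,"spin":0},{"dx":0,"dy":0,"dz":0,"spin":0},{"dx":0,"dy":0,"dz":0,"spin":0},{"dx":0,"dy":0,"dz":0,"spin":0},{"dx":0,"dy":0,"dz":0,"spin":0},{"dx":0,"dy":0,"dz":0,"spin":0}]' -1
python3 -m jog '[{"dx":0,"dy":0,"dz":-1,"spin":0},{"dx":0,"dy":0,"dz":-3,"spin":0},{"dx":0,"dy":0,"dz":-6,"spin":0},{"dx":0,"dy":0,"dz":-9,"spin":0},{"dx":0,"dy":0,"dz":-12,"spin":0},{"dx":0,"dy":0,"dz":-14.5,"spin":0},{"dx":0,"dy":0,"dz":-14.5,"spin":0},{"dx":0,"dy":0,"dz":-14.5,"spin":0}]'
python3 tips.py w20|head -1
```

```text
t: 34.87
tool_pos: [0.454, -0.3194, -0.0172]
ee_rot: [0.0, -0.001, 1.0, 0.0]
ft_force: [-0.4, 0.4, 0.3]
grip_width: 0.0857
t: 35.53
tool_pos: [0.4547, -0.32, 0.13]
ee_rot: [0.002, -0.001, 1.0, -0.001]
ft_force: [1.0, 0.9, -1.0]
grip_width: 0.0854
0.0854160106368853 [ 0.45467059 -0.31998474  0.12996986]
```

View pics/w20.png

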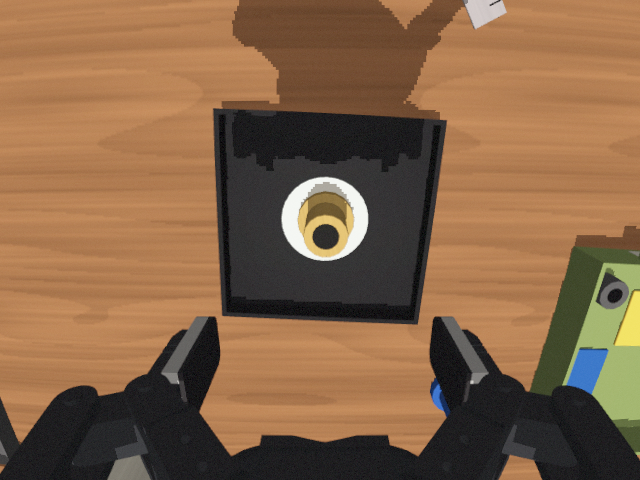

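```bash
python3 - <<'E'
from h import *
c=cam('wrist',readout.read_state())
print(onz(c,(324.5,219),.0045),onz(c,(325.5,237),.054))
E
python3 -m jog '[{"dx":-0.2,"dy":3,"dz":0,"spin":0},{"dx":-0.4,"dy":7,"dz":0,"spin":0},{"dx":-0.6,"dy":11,"dz":0,"spin":0},{"dx":-0.8,"dy":15,"dz":0,"spin":0},{"dx":-1,"dy":19,"dz":0,"spin":0},{"dx":-1.5,"dy":23,"dz":0,"spin":0},{"dx":-2,"dy":27,"dz":0,"spin":0},{"dx":-2.5,"dy":31,"dz":0,"spin":0},{"dx":-3,"dy":35,"dz":0,"spin":0},{"dx":-3.5,"dy":39,"dz":0,"spin":0},{"dx":-4,"dy":43,"dz":0,"spin":0},{"dx":-4.2,"dy":46,"dz":0,"spin":0}]'
python3 -m jog '[{"dx":0,"dy":3,"dz":0,"spin":0},{"dx":0,"dy":6,"dz":0,"spin":0},{"dx":0,"dy":9,"dz":0,"spin":0},{"dx":0,"dy":11,"dz":0,"spin":0},{"dx":0,"dy":13,"dz":0,"spin":0},{"dx":0,"dy":13.3,"dz":0,"spin":0},{"dx":0,"dy":13.3,"dz":0,"spin":0},{"dx":0,"dy":13.3,"dz":0,"spin":0}]'
python3 tips.py w21|head -1
```

```text
[ 0.45297737 -0.31979805  0.0045    ] [ 0.45265729 -0.31911573  0.054     ]
t: 36.58
tool_pos: [0.4943, 0.1436, 0.1265]
ee_rot: [-0.001, -0.001, 1.0, 0.0]
ft_force: [-0.2, -0.4, -0.4]
grip_width: 0.0853
t: 37.25
tool_pos: [0.4945, 0.2729, 0.1268]
ee_rot: [-0.001, -0.001, 1.0, -0.001]
ft_force: [-0.6, -0.4, -0.4]
grip_width: 0.085
0.08503097408925236 [0.49445148 0.2728555  0.12675854]
```

View pics/w21.png

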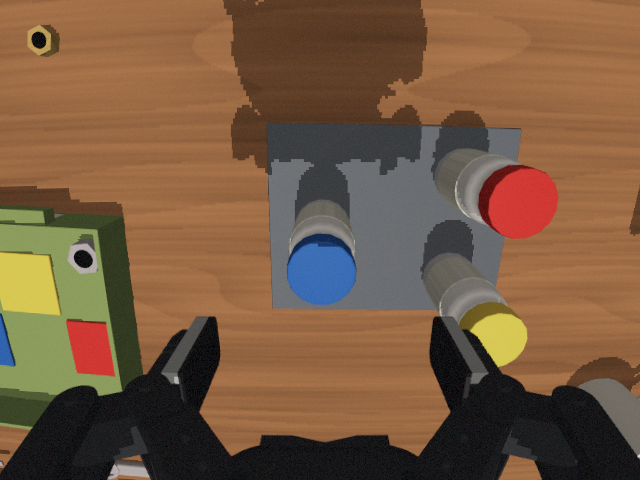

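The bushing is within 1 mm of the spot's centre. The blue cap at (322,268) is next.

```bash
python3 - <<'E'
from h import *
c=cam('wrist',readout.read_state())
print(onz(c,(322,268.5),.108))
E
python3 -m jog '[{"dx":-0.2,"dy":0,"dz":1,"spin":0},{"dx":-0.2,"dy":0,"dz":2.5,"spin":0},{"dx":-0.2,"dy":0,"dz":4,"spin":0},{"dx":-0.2,"dy":0,"dz":5.5,"spin":0},{"dx":-0.2,"dy":0,"dz":7,"spin":0},{"dx":-0.2,"dy":0,"dz":8,"spin":0},{"dx":-0.2,"dy":0,"dz":9,"spin":0},{"dx":-0.2,"dy":0,"dz":9,"spin":0},{"dx":-0.2,"dy":0,"dz":9,"spin":0},{"dx":-0.2,"dy":0,"dz":9,"spin":0}]' -1
python3 -m jog '[{"dx":0,"dy":0,"dz":0,"spin":0},{"dx":0,"dy":0,"dz":0,"spin":0},{"dx":0,"dy":0,"dz":0,"spin":0},{"dx":0,"dy":0,"dz":0,"spin":0},{"dx":0,"dy":0,"dz":0,"spin":0},{"dx":0,"dy":0,"dz":0,"spin":0},{"dx":0,"dy":0,"dz":0,"spin":0},{"dx":0,"dy":0,"dz":0,"spin":0}]' 1 50
python3 -m jog '[{"dx":0,"dy":0,"dz":-0.5,"spin":0},{"dx":0,"dy":0,"dz":-1.5,"spin":0},{"dx":0,"dy":0,"dz":-3,"spin":0},{"dx":0,"dy":0,"dz":-4.5,"spin":0},{"dx":0,"dy":0,"dz":-6,"spin":0},{"dx":0,"dy":0,"dz":-7.5,"spin":0},{"dx":0,"dy":0,"dz":-9,"spin":0},{"dx":0,"dy":0,"dz":-9,"spin":0}]'
```

```text
[0.49430124 0.270534   0.108     ]
t: 38.13
tool_pos: [0.4976, 0.2737, 0.0384]
ee_rot: [0.001, -0.001, 1.0, 0.0]
ft_force: [-0.3, -0.3, 0.9]
grip_width: 0.0856
t: 38.8
tool_pos: [0.4975, 0.2735, 0.0386]
ee_rot: [0.001, -0.001, 1.0, 0.0]
ft_force: [-1.2, -1.2, 5.6]
grip_width: 0.0409
t: 39.47
tool_pos: [0.4987, 0.2745, 0.1314]
ee_rot: [0.003, -0.001, 1.0, 0.001]
ft_force: [0.3, -0.0, -1.5]
grip_width: 0.0413
```

```bash
python3 -m jog '[{"dx":-0.3,"dy":-1,"dz":0,"spin":0},{"dx":-1,"dy":-3.5,"dz":0,"spin":0},{"dx":-2,"dy":-7,"dz":0,"spin":0},{"dx":-3,"dy":-10.5,"dz":0,"spin":0},{"dx":-4.5,"dy":-14,"dz":0,"spin":0},{"dx":-6,"dy":-17.5,"dz":0,"spin":0},{"dx":-7.5,"dy":-21,"dz":0,"spin":0},{"dx":-9,"dy":-24.5,"dz":0,"spin":0},{"dx":-10,"dy":-27,"dz":0,"spin":0},{"dx":-11,"dy":-29,"dz":0,"spin":0},{"dx":-11.5,"dy":-30.5,"dz":0,"spin":0},{"dx":-11.5,"dy":-30.5,"dz":0,"spin":0}]'
python3 -m jog '[{"dx":-0.1,"dy":-1,"dz":0,"spin":0},{"dx":-0.3,"dy":-2.5,"dz":0,"spin":0},{"dx":-0.3,"dy":-3.5,"dz":0,"spin":0},{"dx":-0.3,"dy":-3.8,"dz":0,"spin":0},{"dx":-0.3,"dy":-3.8,"dz":0,"spin":0},{"dx":-0.3,"dy":-3.8,"dz":0,"spin":0},{"dx":-0.3,"dy":-3.8,"dz":0,"spin":0}]'
python3 tips.py w22|head -1
```

```text
t: 40.47
tool_pos: [0.6126, -0.0348, 0.1263]
ee_rot: [-0.001, 0.001, 1.0, -0.0]
ft_force: [0.3, -0.3, -1.3]
grip_width: 0.0406
t: 41.05
tool_pos: [0.6155, -0.0685, 0.1279]
ee_rot: [0.0, -0.001, 1.0, 0.0]
ft_force: [-0.1, 0.4, -1.7]
grip_width: 0.0409
0.04089331833279019 [ 0.61550449 -0.0685464   0.12788275]
```

View pics/w22.png

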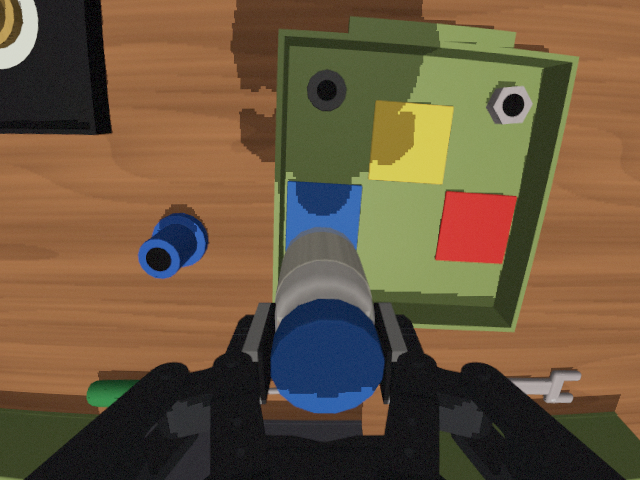

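```bash
python3 -m jog '[{"dx":0,"dy":-0.05,"dz":1,"spin":0},{"dx":0,"dy":-0.05,"dz":2.5,"spin":0},{"dx":0,"dy":-0.05,"dz":4,"spin":0},{"dx":0,"dy":-0.05,"dz":5.5,"spin":0},{"dx":0,"dy":-0.05,"dz":6.7,"spin":0},{"dx":0,"dy":-0.05,"dz":7.4,"spin":0},{"dx":0,"dy":-0.05,"dz":8,"spin":0},{"dx":0,"dy":-0.05,"dz":8,"spin":0},{"dx":0,"dy":-0.05,"dz":8,"spin":0},{"dx":0,"dy":-0.05,"dz":8,"spin":0}]'
python3 -m jog '[{"dx":0,"dy":0,"dz":0.1,"spin":0},{"dx":0,"dy":0,"dz":0.2,"spin":0},{"dx":0,"dy":0,"dz":0.3,"spin":0},{"dx":0,"dy":0,"dz":0.3,"spin":0},{"dx":0,"dy":0,"dz":0.3,"spin":0}]'
```

```text
t: 41.93
tool_pos: [0.6161, -0.0697, 0.0485]
ee_rot: [0.001, -0.001, 1.0, -0.0]
ft_force: [-0.0, 0.2, -2.9]
grip_width: 0.0409
t: 42.35
tool_pos: [0.6156, -0.0697, 0.0448]
ee_rot: [0.0, -0.001, 1.0, 0.0]
ft_force: [0.8, 0.1, -2.4]
grip_width: 0.0413
```

```bash
python3 -m jog '[{"dx":0,"dy":0,"dz":0.1,"spin":0},{"dx":0,"dy":0,"dz":0.2,"spin":0},{"dx":0,"dy":0,"dz":0.2,"spin":0},{"dx":0,"dy":0,"dz":0.2,"spin":0}]'
python3 tips.py w23|head -1
```

```text
t: 42.68
tool_pos: [0.6156, -0.0696, 0.0428]
ee_rot: [0.0, -0.001, 1.0, 0.0]
ft_force: [0.4, 0.3, -0.5]
grip_width: 0.0408
0.0407680320873742 [ 0.61564457 -0.06963881  0.04282477]
```

View pics/w23.png

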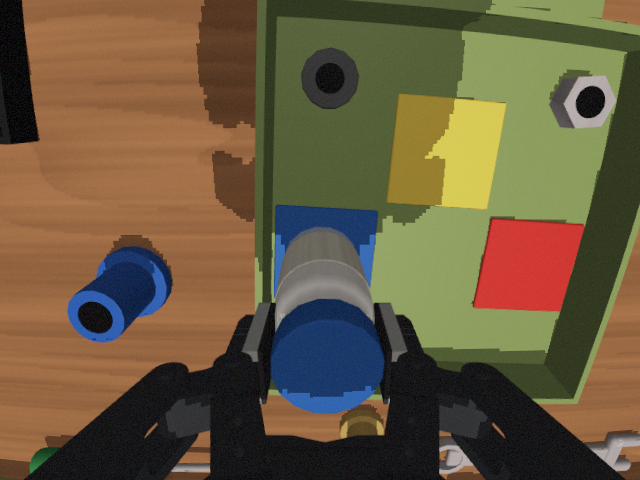

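The jar is resting on the blue plate, as the load has come off the wrist. Releasing.

```bash
python3 -m jog '[{"dx":0,"dy":0,"dz":0.05,"spin":0},{"dx":0,"dy":0,"dz":0.05,"spin":0},{"dx":0,"dy":0,"dz":0.05,"spin":0}]'
python3 -m jog '[{"dx":0,"dy":0,"dz":0,"spin":0},{"dx":0,"dy":0,"dz":0,"spin":0},{"dx":0,"dy":0,"dz":0,"spin":0},{"dx":0,"dy":0,"dz":0,"spin":0},{"dx":0,"dy":0,"dz":0,"spin":0},{"dx":0,"dy":0,"dz":0,"spin":0},{"dx":0,"dy":0,"dz":0,"spin":0}]' -1
python3 -m jog '[{"dx":0,"dy":0,"dz":-1,"spin":0},{"dx":0,"dy":0,"dz":-3,"spin":0},{"dx":0,"dy":0,"dz":-6,"spin":0},{"dx":0,"dy":0,"dz":-8.4,"spin":0},{"dx":0,"dy":0,"dz":-8.4,"spin":0},{"dx":0,"dy":0,"dz":-8.4,"spin":0}]'
python3 tips.py w24|head -1
```

```text
t: 42.98
tool_pos: [0.6158, -0.0697, 0.0427]
ee_rot: [0.0, -0.001, 1.0, -0.0]
ft_force: [-0.9, -0.0, 2.3]
grip_width: 0.0407
t: 43.57
tool_pos: [0.6156, -0.0696, 0.0422]
ee_rot: [-0.0, -0.001, 1.0, 0.0]
ft_force: [-0.3, 0.6, 0.4]
grip_width: 0.0852
t: 44.07
tool_pos: [0.6167, -0.0699, 0.1287]
ee_rot: [0.002, -0.001, 1.0, -0.0]
ft_force: [-1.2, -0.5, -1.4]
grip_width: 0.0857
0.08565375390165977 [ 0.6166518  -0.06987488  0.12867024]
```

View pics/w24.png

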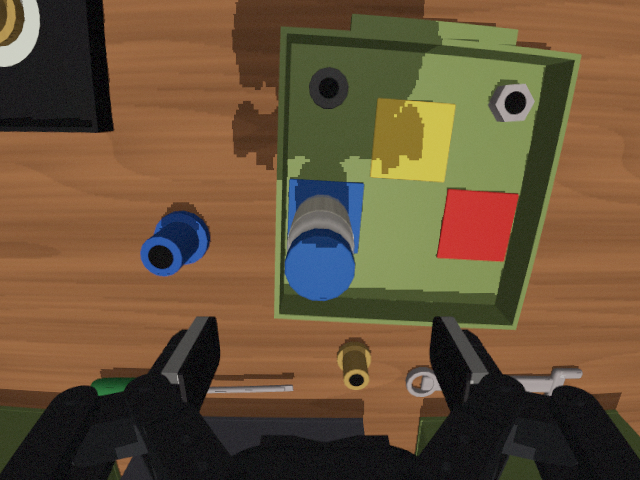

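```bash
python3 - <<'E'
from h import *
c=cam('wrist',readout.read_state())
print(onz(c,(320,264.5),.112), np.mean([onz(c,u,.007)[:2] for u in [(290,180),(363,183)]],0))
E
python3 -m jog '[{"dx":0.5,"dy":3,"dz":0,"spin":0},{"dx":1,"dy":7,"dz":0,"spin":0},{"dx":1.5,"dy":11,"dz":0,"spin":0},{"dx":2,"dy":15,"dz":0,"spin":0},{"dx":3,"dy":19,"dz":0,"spin":0},{"dx":4,"dy":23,"dz":0,"spin":0},{"dx":5,"dy":27,"dz":0,"spin":0},{"dx":6,"dy":31,"dz":0,"spin":0},{"dx":6.5,"dy":34.5,"dz":0,"spin":0},{"dx":7,"dy":38,"dz":0,"spin":0},{"dx":7.3,"dy":41,"dz":0,"spin":0},{"dx":7.3,"dy":43,"dz":0,"spin":0}]'
python3 -m jog '[{"dx":0,"dy":1,"dz":0,"spin":0},{"dx":0.1,"dy":2,"dz":0,"spin":0},{"dx":0.1,"dy":2,"dz":0,"spin":0},{"dx":0.1,"dy":2,"dz":0,"spin":0},{"dx":0.1,"dy":2,"dz":0,"spin":0}]'
```

```text
[ 0.61116491 -0.07267137  0.112     ] [ 0.58273503 -0.06850537]
t: 45.12
tool_pos: [0.5398, 0.363, 0.1247]
ee_rot: [-0.001, -0.002, 1.0, -0.0]
ft_force: [-0.0, 0.3, 1.3]
grip_width: 0.0853
t: 45.53
tool_pos: [0.5412, 0.3788, 0.1261]
ee_rot: [-0.0, -0.0, 1.0, -0.0]
ft_force: [0.4, -0.5, 0.1]
grip_width: 0.085
```

```bash
python3 -m jog '[{"dx":0,"dy":0.15,"dz":1,"spin":0},{"dx":0,"dy":0.15,"dz":2.5,"spin":0},{"dx":0,"dy":0.15,"dz":4,"spin":0},{"dx":0,"dy":0.15,"dz":5.5,"spin":0},{"dx":0,"dy":0.15,"dz":7,"spin":0},{"dx":0,"dy":0.15,"dz":8,"spin":0},{"dx":0,"dy":0.15,"dz":8.9,"spin":0},{"dx":0,"dy":0.15,"dz":8.9,"spin":0},{"dx":0,"dy":0.15,"dz":8.9,"spin":0},{"dx":0,"dy":0.15,"dz":8.9,"spin":0}]' -1
python3 -m jog '[{"dx":0,"dy":0,"dz":0,"spin":0},{"dx":0,"dy":0,"dz":0,"spin":0},{"dx":0,"dy":0,"dz":0,"spin":0},{"dx":0,"dy":0,"dz":0,"spin":0},{"dx":0,"dy":0,"dz":0,"spin":0},{"dx":0,"dy":0,"dz":0,"spin":0},{"dx":0,"dy":0,"dz":0,"spin":0},{"dx":0,"dy":0,"dz":0,"spin":0}]' 1 50
python3 -m jog '[{"dx":0,"dy":0,"dz":-0.5,"spin":0},{"dx":0,"dy":0,"dz":-1.5,"spin":0},{"dx":0,"dy":0,"dz":-3,"spin":0},{"dx":0,"dy":0,"dz":-4.5,"spin":0},{"dx":0,"dy":0,"dz":-6,"spin":0},{"dx":0,"dy":0,"dz":-7.5,"spin":0},{"dx":0,"dy":0,"dz":-9,"spin":0},{"dx":0,"dy":0,"dz":-9,"spin":0}]'
```

```text
t: 46.37
tool_pos: [0.5415, 0.3819, 0.0381]
ee_rot: [0.001, -0.001, 1.0, 0.0]
ft_force: [0.1, 1.0, 0.7]
grip_width: 0.0857
t: 47.03
tool_pos: [0.5413, 0.3816, 0.0382]
ee_rot: [0.001, -0.001, 1.0, 0.0]
ft_force: [-1.0, -2.6, 5.6]
grip_width: 0.0413
t: 47.7
tool_pos: [0.5424, 0.3829, 0.1313]
ee_rot: [0.003, -0.001, 1.0, 0.002]
ft_force: [0.3, 0.6, -0.8]
grip_width: 0.0411
```

```bash
python3 -m jog '[{"dx":0,"dy":-1,"dz":0,"spin":0},{"dx":0,"dy":-3.5,"dz":0,"spin":0},{"dx":0,"dy":-7,"dz":0,"spin":0},{"dx":0,"dy":-10.5,"dz":0,"spin":0},{"dx":-0.3,"dy":-14,"dz":0,"spin":0},{"dx":-0.5,"dy":-17.5,"dz":0,"spin":0},{"dx":-0.7,"dy":-21,"dz":0,"spin":0},{"dx":-0.9,"dy":-24.5,"dz":0,"spin":0},{"dx":-1.1,"dy":-28,"dz":0,"spin":0},{"dx":-1.1,"dy":-31,"dz":0,"spin":0},{"dx":-1.1,"dy":-33,"dz":0,"spin":0},{"dx":-1.1,"dy":-33.5,"dz":0,"spin":0}]'
python3 -m jog '[{"dx":0,"dy":-1,"dz":0,"spin":0},{"dx":0,"dy":-3,"dz":0,"spin":0},{"dx":0,"dy":-4.5,"dz":0,"spin":0},{"dx":0,"dy":-4.9,"dz":0,"spin":0},{"dx":0,"dy":-4.9,"dz":0,"spin":0},{"dx":0,"dy":-4.9,"dz":0,"spin":0},{"dx":0,"dy":-4.9,"dz":0,"spin":0}]'
```

```text
t: 48.7
tool_pos: [0.5512, 0.0429, 0.1261]
ee_rot: [-0.001, 0.001, 1.0, -0.0]
ft_force: [0.4, -0.9, -2.1]
grip_width: 0.0409
t: 49.28
tool_pos: [0.5523, -0.0011, 0.1271]
ee_rot: [-0.0, -0.001, 1.0, 0.0]
ft_force: [-1.2, 0.4, -1.7]
grip_width: 0.0411
```

```bash
python3 -m jog '[{"dx":-0.1,"dy":0,"dz":1,"spin":0},{"dx":-0.1,"dy":0,"dz":2.5,"spin":0},{"dx":-0.1,"dy":0,"dz":4,"spin":0},{"dx":-0.1,"dy":0,"dz":5.5,"spin":0},{"dx":-0.1,"dy":0,"dz":6.7,"spin":0},{"dx":-0.1,"dy":0,"dz":7.4,"spin":0},{"dx":-0.1,"dy":0,"dz":8,"spin":0},{"dx":-0.1,"dy":0,"dz":8,"spin":0},{"dx":-0.1,"dy":0,"dz":8,"spin":0},{"dx":-0.1,"dy":0,"dz":8,"spin":0}]'
python3 -m jog '[{"dx":0,"dy":0,"dz":0.1,"spin":0},{"dx":0,"dy":0,"dz":0.2,"spin":0},{"dx":0,"dy":0,"dz":0.3,"spin":0},{"dx":0,"dy":0,"dz":0.3,"spin":0},{"dx":0,"dy":0,"dz":0.3,"spin":0}]'
python3 -m jog '[{"dx":0,"dy":0,"dz":0.1,"spin":0},{"dx":0,"dy":0,"dz":0.15,"spin":0},{"dx":0,"dy":0,"dz":0.15,"spin":0},{"dx":0,"dy":0,"dz":0.15,"spin":0}]'
python3 tips.py w25|head -1
```

```text
t: 50.12
tool_pos: [0.554, -0.0022, 0.0479]
ee_rot: [0.001, -0.001, 1.0, -0.0]
ft_force: [-0.0, -0.4, -2.3]
grip_width: 0.0411
t: 50.53
tool_pos: [0.5535, -0.0023, 0.0443]
ee_rot: [0.0, -0.001, 1.0, 0.0]
ft_force: [0.4, 0.4, -0.8]
grip_width: 0.0407
t: 50.87
tool_pos: [0.5535, -0.0022, 0.0427]
ee_rot: [-0.0, -0.001, 1.0, 0.0]
ft_force: [-0.4, -0.1, -1.8]
grip_width: 0.041
0.041036190039348955 [ 0.5534563  -0.00222315  0.04273747]
```

View pics/w25.png

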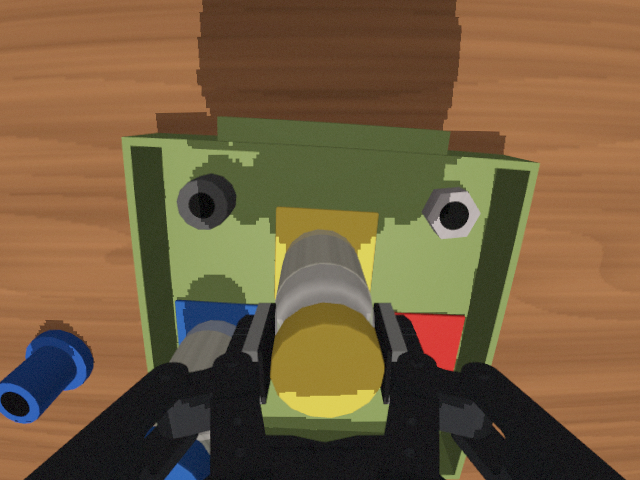

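```bash
python3 -m jog '[{"dx":0,"dy":0,"dz":0.1,"spin":0},{"dx":0,"dy":0,"dz":0.1,"spin":0},{"dx":0,"dy":0,"dz":0.1,"spin":0}]'
python3 -m jog '[{"dx":0,"dy":0,"dz":0,"spin":0},{"dx":0,"dy":0,"dz":0,"spin":0},{"dx":0,"dy":0,"dz":0,"spin":0},{"dx":0,"dy":0,"dz":0,"spin":0},{"dx":0,"dy":0,"dz":0,"spin":0},{"dx":0,"dy":0,"dz":0,"spin":0},{"dx":0,"dy":0,"dz":0,"spin":0}]' -1
python3 -m jog '[{"dx":0,"dy":0,"dz":-1,"spin":0},{"dx":0,"dy":0,"dz":-3,"spin":0},{"dx":0,"dy":0,"dz":-6,"spin":0},{"dx":0,"dy":0,"dz":-8.5,"spin":0},{"dx":0,"dy":0,"dz":-8.5,"spin":0},{"dx":0,"dy":0,"dz":-8.5,"spin":0}]'
python3 tips.py w26|head -1
```

```text
t: 51.17
tool_pos: [0.5538, -0.0023, 0.0423]
ee_rot: [0.0, -0.001, 1.0, -0.0]
ft_force: [-1.2, -0.2, 1.5]
grip_width: 0.0411
t: 51.75
tool_pos: [0.5535, -0.0022, 0.0418]
ee_rot: [-0.0, -0.001, 1.0, 0.0]
ft_force: [0.4, 0.6, -1.0]
grip_width: 0.0853
t: 52.25
tool_pos: [0.5545, -0.0024, 0.1289]
ee_rot: [0.002, -0.001, 1.0, -0.0]
ft_force: [0.1, -0.0, -0.9]
grip_width: 0.0854
0.08542421189436894 [ 0.55454628 -0.00237101  0.12893803]
```

View pics/w26.png

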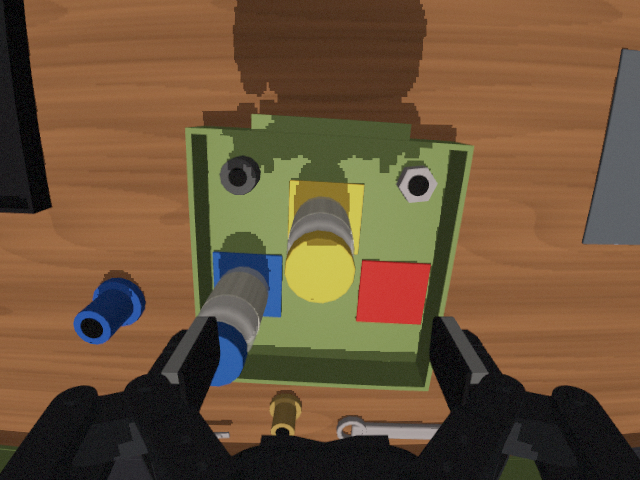

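Yellow stands upright on its plate, with the cap at (320,267). Now red.

```bash
python3 -m jog '[{"dx":0.5,"dy":2,"dz":0,"spin":0},{"dx":1.5,"dy":6,"dz":0,"spin":0},{"dx":2.5,"dy":10,"dz":0,"spin":0},{"dx":3.5,"dy":14,"dz":0,"spin":0},{"dx":4.5,"dy":18,"dz":0,"spin":0},{"dx":5.5,"dy":22,"dz":0,"spin":0},{"dx":6.5,"dy":26,"dz":0,"spin":0},{"dx":7.5,"dy":30,"dz":0,"spin":0},{"dx":8.5,"dy":33,"dz":0,"spin":0},{"dx":9.5,"dy":36,"dz":0,"spin":0},{"dx":10,"dy":38,"dz":0,"spin":0},{"dx":10,"dy":38.2,"dz":0,"spin":0}]'
python3 -m jog '[{"dx":0,"dy":0,"dz":0,"spin":0},{"dx":0,"dy":0,"dz":0,"spin":0},{"dx":0,"dy":0,"dz":0,"spin":0}]'
```

```text
t: 53.3
tool_pos: [0.4505, 0.3827, 0.1252]
ee_rot: [-0.001, -0.003, 1.0, -0.0]
ft_force: [-0.4, 0.2, 0.6]
grip_width: 0.0851
t: 53.55
tool_pos: [0.4531, 0.3783, 0.1262]
ee_rot: [-0.0, -0.0, 1.0, -0.0]
ft_force: [0.8, 0.2, -0.3]
grip_width: 0.0855
```

```bash
python3 -m jog '[{"dx":0,"dy":0.1,"dz":1,"spin":0},{"dx":0,"dy":0.1,"dz":2.5,"spin":0},{"dx":0,"dy":0.1,"dz":4,"spin":0},{"dx":0,"dy":0.1,"dz":5.5,"spin":0},{"dx":0,"dy":0.1,"dz":7,"spin":0},{"dx":0,"dy":0.1,"dz":8,"spin":0},{"dx":0,"dy":0.1,"dz":8.8,"spin":0},{"dx":0,"dy":0.1,"dz":8.8,"spin":0},{"dx":0,"dy":0.1,"dz":8.8,"spin":0},{"dx":0,"dy":0.1,"dz":8.8,"spin":0}]' -1
python3 -m jog '[{"dx":0,"dy":0,"dz":0,"spin":0},{"dx":0,"dy":0,"dz":0,"spin":0},{"dx":0,"dy":0,"dz":0,"spin":0},{"dx":0,"dy":0,"dz":0,"spin":0},{"dx":0,"dy":0,"dz":0,"spin":0},{"dx":0,"dy":0,"dz":0,"spin":0},{"dx":0,"dy":0,"dz":0,"spin":0},{"dx":0,"dy":0,"dz":0,"spin":0}]' 1 50
python3 -m jog '[{"dx":0,"dy":0,"dz":-0.5,"spin":0},{"dx":0,"dy":0,"dz":-1.5,"spin":0},{"dx":0,"dy":0,"dz":-3,"spin":0},{"dx":0,"dy":0,"dz":-4.5,"spin":0},{"dx":0,"dy":0,"dz":-6,"spin":0},{"dx":0,"dy":0,"dz":-7.5,"spin":0},{"dx":0,"dy":0,"dz":-9,"spin":0},{"dx":0,"dy":0,"dz":-9,"spin":0}]'
```

```text
t: 54.38
tool_pos: [0.4535, 0.3808, 0.0395]
ee_rot: [0.001, -0.001, 1.0, 0.0]
ft_force: [0.4, 0.8, 0.1]
grip_width: 0.085
t: 55.05
tool_pos: [0.4533, 0.3808, 0.0398]
ee_rot: [0.001, -0.001, 1.0, 0.0]
ft_force: [-1.1, -1.5, 5.4]
grip_width: 0.0403
t: 55.72
tool_pos: [0.4545, 0.3817, 0.1327]
ee_rot: [0.003, -0.001, 1.0, 0.002]
ft_force: [0.7, -0.2, -0.9]
grip_width: 0.0405
```

```bash
python3 -m jog '[{"dx":-0.5,"dy":-1,"dz":0,"spin":0},{"dx":-1.5,"dy":-3,"dz":0,"spin":0},{"dx":-3,"dy":-6,"dz":0,"spin":0},{"dx":-4.5,"dy":-9,"dz":0,"spin":0},{"dx":-6,"dy":-12,"dz":0,"spin":0},{"dx":-7.5,"dy":-15,"dz":0,"spin":0},{"dx":-9,"dy":-18,"dz":0,"spin":0},{"dx":-10.5,"dy":-20,"dz":0,"spin":0},{"dx":-12,"dy":-22.5,"dz":0,"spin":0},{"dx":-13.5,"dy":-25,"dz":0,"spin":0},{"dx":-14,"dy":-26.5,"dz":0,"spin":0},{"dx":-14,"dy":-26.5,"dz":0,"spin":0}]'
python3 -m jog '[{"dx":-0.7,"dy":-1.5,"dz":0,"spin":0},{"dx":-1.7,"dy":-3.5,"dz":0,"spin":0},{"dx":-2.7,"dy":-5.2,"dz":0,"spin":0},{"dx":-2.8,"dy":-5.8,"dz":0,"spin":0},{"dx":-2.8,"dy":-5.8,"dz":0,"spin":0},{"dx":-2.8,"dy":-5.8,"dz":0,"spin":0},{"dx":-2.8,"dy":-5.8,"dz":0,"spin":0}]'
```

```text
t: 56.72
tool_pos: [0.5939, 0.1114, 0.1272]
ee_rot: [-0.001, 0.001, 1.0, -0.001]
ft_force: [-0.2, 0.6, -2.2]
grip_width: 0.0401
t: 57.3
tool_pos: [0.6206, 0.059, 0.1284]
ee_rot: [-0.001, -0.001, 1.0, 0.0]
ft_force: [0.7, -0.4, -0.9]
grip_width: 0.0395
```

The grip width has drifted from 40.3 to 39.5 mm, so I'll take a look.

```bash
python3 tips.py w27|head -1
```

```text
0.039504471562058344 [0.62055701 0.05896462 0.12844195]
```

View pics/w27.png

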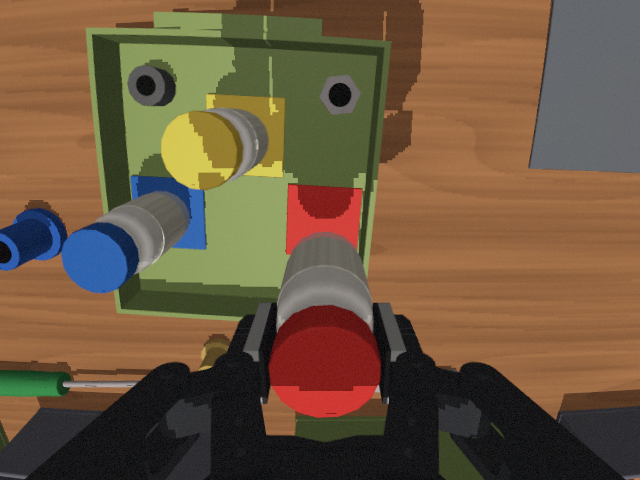

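Held firmly, with no visible slip or tilt. Lowering.

```bash
python3 -m jog '[{"dx":-0.05,"dy":0,"dz":1,"spin":0},{"dx":-0.05,"dy":0,"dz":2.5,"spin":0},{"dx":-0.05,"dy":0,"dz":4,"spin":0},{"dx":-0.05,"dy":0,"dz":5.5,"spin":0},{"dx":-0.05,"dy":0,"dz":6.7,"spin":0},{"dx":-0.05,"dy":0,"dz":7.4,"spin":0},{"dx":-0.05,"dy":0,"dz":7.9,"spin":0},{"dx":-0.05,"dy":0,"dz":7.9,"spin":0},{"dx":-0.05,"dy":0,"dz":7.9,"spin":0},{"dx":-0.05,"dy":0,"dz":7.9,"spin":0}]'
python3 -m jog '[{"dx":0,"dy":0,"dz":0.1,"spin":0},{"dx":0,"dy":0,"dz":0.2,"spin":0},{"dx":0,"dy":0,"dz":0.3,"spin":0},{"dx":0,"dy":0,"dz":0.3,"spin":0},{"dx":0,"dy":0,"dz":0.3,"spin":0}]'
```

```text
t: 58.18
tool_pos: [0.6225, 0.058, 0.0506]
ee_rot: [0.001, -0.001, 1.0, 0.0]
ft_force: [-0.2, 0.1, -0.9]
grip_width: 0.0403
t: 58.6
tool_pos: [0.6219, 0.0579, 0.0468]
ee_rot: [0.0, -0.001, 1.0, 0.0]
ft_force: [0.0, -0.7, -1.8]
grip_width: 0.0401
```

```bash
python3 -m jog '[{"dx":0,"dy":0.05,"dz":0.1,"spin":0},{"dx":0,"dy":0.05,"dz":0.2,"spin":0},{"dx":0,"dy":0.05,"dz":0.2,"spin":0},{"dx":0,"dy":0.05,"dz":0.2,"spin":0}]'
python3 -m jog '[{"dx":0,"dy":0,"dz":0.1,"spin":0},{"dx":0,"dy":0,"dz":0.1,"spin":0},{"dx":0,"dy":0,"dz":0.1,"spin":0}]'
```

```text
t: 58.93
tool_pos: [0.6218, 0.0584, 0.0447]
ee_rot: [-0.0, -0.001, 1.0, 0.0]
ft_force: [0.0, -0.1, -0.7]
grip_width: 0.0406
t: 59.18
tool_pos: [0.622, 0.0584, 0.0439]
ee_rot: [0.0, -0.001, 1.0, 0.0]
ft_force: [-0.4, -0.1, -0.7]
grip_width: 0.04
```

```bash
python3 -m jog '[{"dx":0,"dy":0,"dz":0.1,"spin":0},{"dx":0,"dy":0,"dz":0.1,"spin":0},{"dx":0,"dy":0,"dz":0.1,"spin":0}]'
python3 -m jog '[{"dx":0,"dy":0,"dz":0,"spin":0},{"dx":0,"dy":0,"dz":0,"spin":0},{"dx":0,"dy":0,"dz":0,"spin":0},{"dx":0,"dy":0,"dz":0,"spin":0},{"dx":0,"dy":0,"dz":0,"spin":0},{"dx":0,"dy":0,"dz":0,"spin":0},{"dx":0,"dy":0,"dz":0,"spin":0}]' -1
python3 -m jog '[{"dx":0,"dy":0,"dz":-1,"spin":0},{"dx":0,"dy":0,"dz":-3,"spin":0},{"dx":0,"dy":0,"dz":-6,"spin":0},{"dx":0,"dy":0,"dz":-8.5,"spin":0},{"dx":0,"dy":0,"dz":-11,"spin":0},{"dx":0,"dy":0,"dz":-13,"spin":0},{"dx":0,"dy":0,"dz":-13,"spin":0},{"dx":0,"dy":0,"dz":-13,"spin":0}]'
python3 tips.py w28|head -1
python3 -m jog '[{"dx":1,"dy":3,"dz":0,"spin":0},{"dx":2,"dy":7,"dz":0,"spin":0},{"dx":3,"dy":11,"dz":0,"spin":0},{"dx":4,"dy":15,"dz":0,"spin":0},{"dx":5,"dy":19,"dz":0,"spin":0},{"dx":6,"dy":23,"dz":0,"spin":0},{"dx":7,"dy":27,"dz":0,"spin":0},{"dx":8,"dy":30,"dz":0,"spin":0},{"dx":8,"dy":33,"dz":0,"spin":0},{"dx":8,"dy":35,"dz":0,"spin":0},{"dx":8,"dy":35,"dz":0,"spin":0},{"dx":8,"dy":35,"dz":0,"spin":0}]'
python3 - <<'E'
from h import *
for n in('top','scene'):
    im,d=viewer.get_image(n); cv2.imwrite(f'pics/{n}2.png',im[:,:,::-1])
a=cv2.imread('pics/top2.png')[175:330,235:390]; a=cv2.resize(a,(500,500),interpolation=2)
b=cv2.imread('pics/scene2.png')[170:320,220:400]; b=cv2.resize(b,(300,250),interpolation=2)
b2=cv2.imread('pics/scene2.png')[250:360,70:230]; b2=cv2.resize(b2,(300,250))
cv2.imwrite('pics/fin.png',np.hstack([a,np.vstack([b,b2])]))
E
```

```text
t: 59.43
tool_pos: [0.6224, 0.0584, 0.0439]
ee_rot: [0.001, -0.001, 1.0, 0.0]
ft_force: [-0.4, -0.4, 4.1]
grip_width: 0.0399
t: 60.02
tool_pos: [0.6219, 0.0584, 0.0427]
ee_rot: [-0.0, -0.001, 1.0, 0.0]
ft_force: [-1.2, 0.6, -0.4]
grip_width: 0.0853
t: 60.68
tool_pos: [0.6226, 0.0584, 0.1748]
ee_rot: [0.002, -0.001, 1.0, -0.0]
ft_force: [-0.5, -0.7, 0.3]
grip_width: 0.0855
0.08546502285187342 [0.62257132 0.05837747 0.17478108]
t: 61.73
tool_pos: [0.5403, 0.4087, 0.1708]
ee_rot: [-0.001, -0.002, 1.0, -0.001]
ft_force: [0.3, -0.1, 0.6]
grip_width: 0.0852
```

View pics/w28.png

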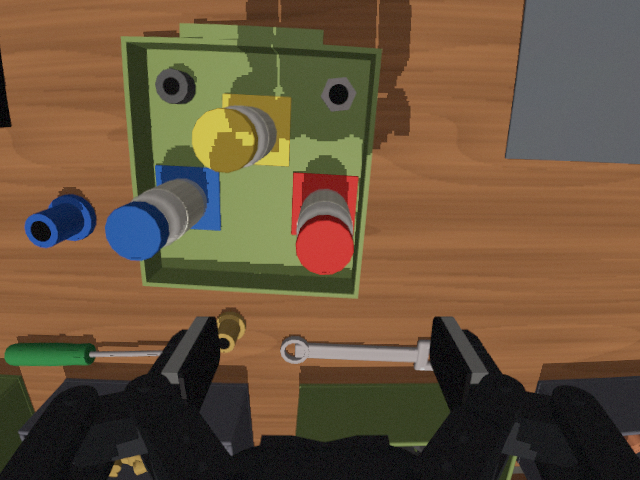

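View pics/fin.png

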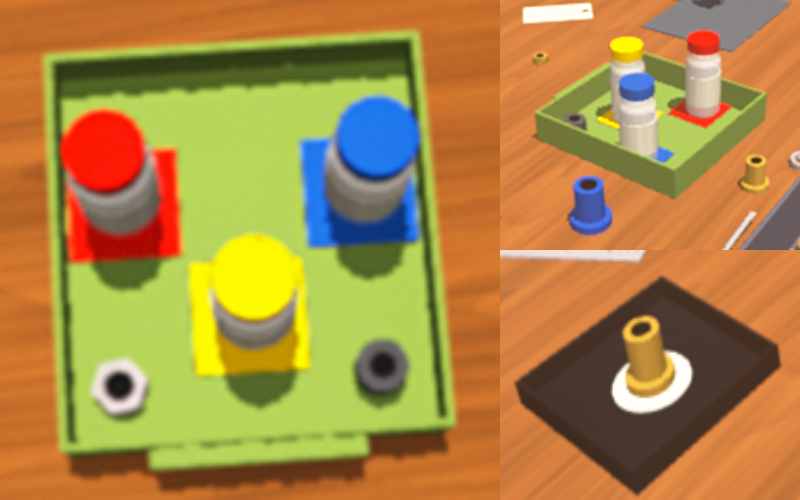

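All jars are upright on their plates and the bushing stands on the spot. One numeric check first.

```bash
python3 - <<'E'
from h import *
c=cam('top'); im=cv2.imread('pics/top2.png')[:,:,::-1].copy()
s=500/155
for n,u,pl in [('red',(103,150),(.6213,.0588)),('blue',(377,137),(.6141,-.0693)),('yellow',(255,277),(.5525,-.0015))]:
    q=onz(c,(235+u[0]/s,175+u[1]/s),.112)[:2]; print(n,q.round(4),'off mm',((q-pl)*1e3).round(1))
E
```

```text
red [0.6217 0.0577] off mm [ 0.4 -1.1]
blue [ 0.6116 -0.0727] off mm [-2.5 -3.4]
yellow [ 0.5517 -0.0064] off mm [-0.8 -4.9]
```

All are within 5 mm, against a 12 mm tolerance. The robot is clear, so I'm handing in.

```bash
python3 -c "
from plant import ticket
print(ticket.close_job())"
```

```text
the job is handed in; nothing more can be done
None
```

I moved the three jars to the mat, stood the bushing on the white spot, put each jar back on its own plate and handed the job in at about 62 s. No verdict was reported.

- **Last checks:** In the final pictures all three jars stand upright on their own plates. Their caps measured about 1 mm (red), 4 mm (blue) and 5 mm (yellow) from the plate centres, against the 12 mm allowed. Right after I released it, the bushing was about 1 mm from the spot's centre, and it still stood upright there in the final picture. The gripper was open, up and away from everything.
- **Disagreements:**
  - The real fingertips sit about 40 mm behind the reported TCP. My first try on the red jar closed above its cap without touching it; after that I allowed for the offset.
  - The gripper read 30 mm across the bushing's 32 mm body, but the grip held.
  - The top camera and the wrist camera differ by 2 to 4 mm on the jar positions.

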